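Load the electron microscope's specimen holder and earth it

ROBOT

A 6-joint arm with a two-finger parallel gripper is mounted at the origin on the work surface. World frame = base frame: x ahead of the robot, y to its left, z up, the work surface at z = 0. Lengths are in m, angles in degrees, forces in N, time in s.
With the tool pointing down it reaches from about 0.25 to 0.725 m from the base axis. Payload 9.7 kg.
Tool frame: the origin (TCP) lies on the centre line of the jaws, within the pads' length; the fingertips stand tip_extent ahead of it and the grasp point (between the pads) lies 3 mm ahead of it (tip_extent is the distance from the TCP to the fingertips, in m); z points along the fingers, y is the line along which they close (so a half turn about z gives the same grasp; the last joint's range is limited). The gripper opens to 85 mm and grips with 20 to 120 N. Pads are 22 mm wide; open, the fingers measure 114 mm over their backs; the gripper's body (76 mm by 85 mm) begins 54 mm behind the grasp point. The pads swing forward as they close: fully open they stand 13 mm farther back than shut.
Start: joints at [-66.979, 4.979, 10.078, 95.1, 0, 90], TCP at [0.215, -0.506, 0.223] pointing down, gripper open.
Joint ranges: [-179.16, 179.16], [-48.56, 103.87], [-65.8, 70.77], [-126.05, 130.52], [-82.76, 87.17], [-180, 180]. Speed limits (degrees/s): [127.2, 127.2, 147.25, 180, 180, 180].

INTERFACE

Orientations are given as [roll, pitch, yaw] about the fixed x, y, z axes, in that order (R = Rz(yaw) Ry(pitch) Rx(roll)).
In Python, from workcell import * gives the robot as it stands.
- The arm moves only by the tool servo_tool, never from a script. Its argument "rows" is a list of rows, each an object with "offset": the shift along the tool's x, y, z as a fraction of full scale, a list of three; "yaw": the turn about the tool's z as a fraction of full scale; "claw": the closure, from 0 (fully open) to 1 (shut). A call has 1 to 12 rows; each row is the pose to reach, as a shift and turn from the pose commanded when the call began, along the tool's axes at that moment, turning the shorter way round; what a row does not reach only later rows make up. Full scale, the value 1, is 0.1 m for a shift and pi rad for a turn. A row lasts 1/8 s, in which the tool goes at most 62.5 mm and 10.7 degrees, less where a joint would pass 70% of its speed; a pose out of reach is approached as far as the arm can. A call with a number of a shift or a turn outside -1 to 1 is refused whole. A call with a gripper value outside its range is refused whole. The fingers move at their own pace and stop on an object; "squeeze" is the grip in N (left out, the last holds). Time passes only in rows, so rows that repeat a pose let the fingers close. It gives the time, the measured TCP pose, the force, the opening and the grip force at its end, in the units of the state.
- get_obs(): the state, without advancing time (a new reading comes with each control period).
- camera(name): name is "side" or "top"; returns (picture, depth): 480x640x3 uint8, red, green, blue; 480x640 float32, m along the optical axis (not along the pixel's ray), 0 where there is no reading.
- camera_info(name): a dict with "fx", "fy", "cx", "cy" (pixels), "cam_to_world" (4x4, takes a point from camera to world coordinates). Camera axes: x right, y up, looking along -z (the intrinsics and any distortion apply to the point x, -y, -z); pixel columns grow to the right and rows downward; lengths in m; the calibration is good to about 2 mm. A picture is of the moment at which its call begins. camera_info takes no time and is no camera call.
- job_done(): hands the job in; it is judged then, once.
The state is a dict: "time": time; "q": joint angles; "qd": joint speeds; "joint_efforts": joint torques, N m; "ee_pos": TCP position; "tcp_rot": TCP orientation; "wrist_force": force on the tool from outside, world axes, zero at the start; "torque": the same for the moment, N m; "opening": finger opening in m; "grasp_force": force on a finger pad.
Only numpy, scipy, OpenCV 4.12 (cv2) and the standard library are available. Lean on these libraries where they do the work, as an engineer would, in place of code of your own. Each camera call takes 0.05 s, during which the arm holds its last target. There are 200 camera calls.

TASK

Load the specimen holder for the electron microscope: pick the two loose round specimen mounts off the pale mat and set each, polished face up, fully home in the empty bore of its own size. Then take the earthing probe out of its leaning stand, plug it upright and fully home (collar down on the strip) into the round opening of the holder's terminal strip, not the oblong slot, and let go. Leave the mount that is already in the holder, and everything else, where it is.

Things in the scene. Friction and masses are not known exactly. Their poses are not given: they have to be found in the camera images.
- holder: fixed aluminium block 118 x 120 x 20 mm (x, y, z), any yaw, three 12 mm deep bores in its top: large at x -35, y -32, small at x -35, y 30, an occupied one at x 28, y -34. A grey terminal strip 24 x 56 mm stands on it, centre x 30, y 30, top 56 mm over the bench: round opening at x 30, y 16; oblong slot 9 x 17 (not used) at x 30, y 42. Origin: centre of its underside, z up
- bore_large (a point): centre of the mouth of the large empty bore, on the block's top face (20 mm over the bench): 33.5 mm across, 12 mm deep, slightly chamfered; z up
- bore_small (a point): centre of the mouth of the small empty bore, on the block's top face (20 mm over the bench): 26.5 mm across, 12 mm deep, slightly chamfered; z up
- terminal (a point): centre of the mouth of the round terminal opening, on the strip's top (56 mm over the bench): 7 mm across, 33 mm deep, vertical, with a 2 mm chamfer; z up
- mount_large: the large loose round specimen mount: a black resin cylinder 32 mm across, 26 mm high, 25 to 50 g, its foot bevelled 1.5 mm, with a grey stone section in its polished top face; stands on the mat. Origin at the centre of its underside, z up to the polished face
- mount_small: the small loose round specimen mount: the same but 25 mm across, 26 mm high, 15 to 31 g. Origin at the centre of its underside, z up to the polished face
- mount_seated: the large round mount (32 mm across, 26 mm high) that is already in the holder, standing 14 mm proud of the block; stays there. Origin at the centre of its underside
- mat: the fixed pale silicone mat 150 x 150 x 4 mm on which four small things stand about 68 mm apart in a square (the two loose round mounts, a square mount, a brass weight), in any order. Origin at the centre of its underside
- mount_square: a square resin mount 28 x 28 x 22 mm on the mat; leave alone. Origin at the centre of its underside
- calib_weight: a small brass knobbed weight, 26 mm across, 34 mm high, on the mat; leave alone. Origin at the centre of its underside
- probe: earthing probe, 84 mm long, 25 to 50 g. Origin at the pin's tip, z axis from tip to handle: steel pin 6 mm across at z 0 to 30 mm, collar 18 mm across at 30 to 34, round black handle 14 mm across at 34 to 84. It starts leaning about 0.37 rad (21 degrees) from the vertical in its stand, collar resting on the stand's block, and pulls out freely along its own axis
- probe_stand: the fixed leaning stand of the probe: a steel foot 70 x 56 x 8 mm with a grey block 36 mm cube, tilted 0.35 rad so that the probe's handle leans towards the stand's -x. The block's upper edges are at most 57 mm over the bench. Its hole is 7 mm across, so the probe has a little play. Origin at the centre of the foot's underside
- bottle: a white solvent bottle 54 mm across, 130 mm high, standing; leave alone. Origin at the centre of its underside
- flange: a steel ring 42 mm across, 12 mm high, lying flat; leave alone. Origin at the centre of its underside
- jar: an amber jar 50 mm across, 70 mm high, standing; leave alone. Origin at the centre of its underside
- screwdriver: a screwdriver 180 mm long lying on the bench beyond the holder; leave alone
Mind the look-alikes: they are no part of the job. Leave any pink or purple look-alike of the probe alone.

How it is judged:
By the outcome, as a careful person would: the job done as asked, in the order asked, and still so for the second after the job is handed in, with the robot touching nothing.
It also fails if it takes over 72 s, if anything falls off the work surface, if the arm or the gripper's body presses on something with over 40 N, if the wrist force passes 120 N, or if a joint passes its speed limit or range.

## Working session

There is one attempt and no reset: what is moved stays moved. The work goes in short steps, Python scripts to look and compute and a tool call to move; the robot and the scene stay as the last step left them, time stands still between calls to the robot, and variables do not carry over. Pictures are saved under pics/ and viewed, at most 13 in all, crops included, and the job is handed in when it is done.

Besides the shell and the picture viewer there is one more tool, called after "Call:" as a command line: name --argument value ..., lists and objects as JSON in quotes. servo_tool: Moves the arm, as the interface text tells. Its arguments: {"type":"object","properties":{"rows":{"type":"array"},"squeeze":{"type":"number"}},"required":["rows"]}

```bash
ls; mkdir -p pics; python3 - <<'E'
from workcell import *
import cv2,numpy as np
for n in("side","top"):
    p,d=camera(n);cv2.imwrite(f"pics/{n}0.png",p[:,:,::-1]);np.savez(f"{n}0.npz",p=p,d=d)
    i=camera_info(n);print(n,{k:(np.round(v,4).tolist()) for k,v in i.items()},(d>0).mean())
o=get_obs();print(o)
E
```

```text
pics
side {'fx': 608.4047, 'fy': 608.4047, 'cx': 311.0379, 'cy': 244.9707, 'cam_to_world': [[-0.6769, 0.4438, -0.5872, -0.0625], [-0.7359, -0.3951, 0.5498, 0.6121], [0.012, 0.8043, 0.5941, 0.7132], [0.0, 0.0, 0.0, 1.0]]} 0.995986328125
top {'fx': 444.4948, 'fy': 444.4948, 'cx': 325.0238, 'cy': 240.1592, 'cam_to_world': [[0.0219, 0.9962, -0.0842, 0.5087], [-0.9996, 0.0203, -0.0196, -0.0074], [-0.0179, 0.0846, 0.9963, 1.0233], [0.0, 0.0, 0.0, 1.0]]} 0.9959635416666667
{'time': 0.1, 'q': array([-6.69792115e+01,  5.00936108e+00,  1.00393689e+01,  9.50993522e+01,
        9.59131809e-04,  9.00024423e+01]), 'qd': array([ 0.00149774, -0.11718325,  0.14858938, -0.03154613, -0.09360998,
       -0.0062262 ]), 'joint_efforts': array([-8.89271837e-05, -5.21559656e+01,  4.65654695e+01,  1.60644116e-02,
       -6.81281472e-05, -1.17927871e-05]), 'ee_pos': array([ 0.21500792, -0.50600382,  0.22194377]), 'tcp_rot': array([-1.79930656e+02, -9.56175178e-04,  2.30183450e+01]), 'wrist_force': array([-0.32043932, -0.1604011 , -0.21048294]), 'torque': array([-0.00904955, -0.02016875, -0.02991849]), 'grasp_force': 0.0, 'opening': 0.08537651674073862}
```

View pics/top0.png

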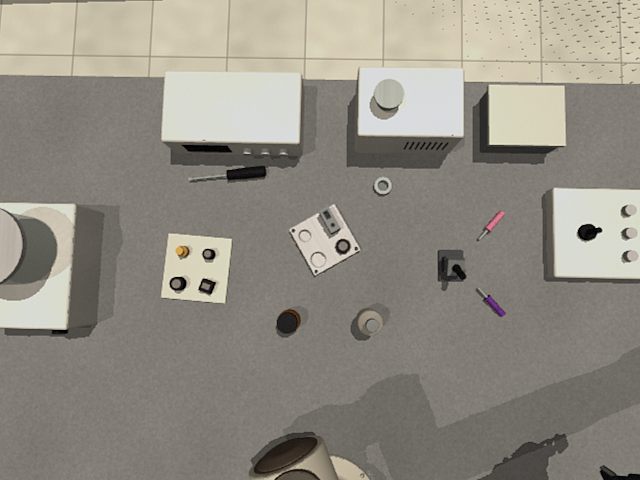

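View pics/side0.png

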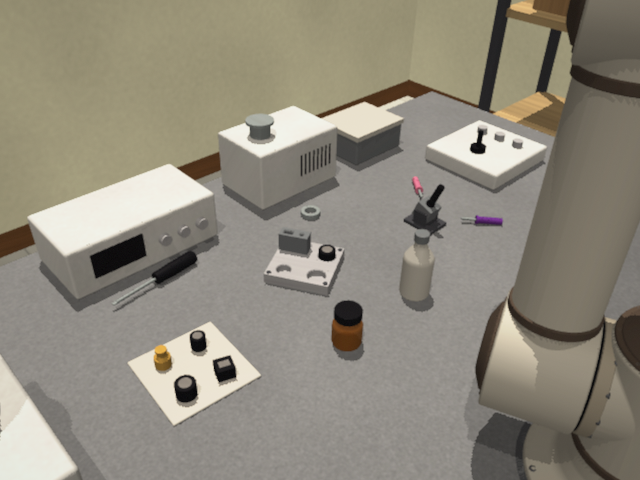

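```bash
python3 -c "
import workcell,inspect;print([n for n in dir(workcell) if n[0]!='_'])
for n in dir(workcell):
    if 'tip' in n: print(n,getattr(workcell,n))"
```

```text
['PlanningError', 'camera', 'camera_info', 'get_obs', 'job_done', 'tip_extent']
tip_extent 0.022
```

Top view: the mat holds the weight (182,252), small round mount (208,254), large round mount (177,284) and square mount (207,286). On the holder, the small bore is at (305,236), the large bore at (318,260), the seated mount at (343,246) and the strip at (331,219). The probe handle is at (458,271).

Look-alikes:
- **Mounts:** the seated mount (343,246) and the square one (207,286).
- **Probe:** the pink one (491,225), the purple one (491,301) and a black lever on a box (588,232).

I choose 208,254, 177,284 and 458,271.

```bash
cat > h.py <<'E'
import numpy as np,cv2
from workcell import *
def cloud(n,d):
    i=camera_info(n);v,u=np.mgrid[:480,:640]
    c=np.stack([(u-i["cx"])/i["fx"]*d,-(v-i["cy"])/i["fy"]*d,-d],-1)
    T=np.array(i["cam_to_world"]);return c@T[:3,:3].T+T[:3,3]
def ray(n,uv):
    i=camera_info(n);T=np.array(i["cam_to_world"])
    return T[:3,3],T[:3,:3]@np.array([(uv[0]-i["cx"])/i["fx"],-(uv[1]-i["cy"])/i["fy"],-1])
def plane(n,uv,z):
    o,r=ray(n,uv);return o+r*(z-o[2])/r[2]
def tri(a,b):  # pixel in side, pixel in top -> point, gap
    (o,r),(p,s)=ray("side",a),ray("top",b)
    t=np.linalg.lstsq(np.stack([r,-s],1),p-o,rcond=None)[0]
    A,B=o+t[0]*r,p+t[1]*s;return (A+B)/2,np.linalg.norm(A-B)
def proj(n,P):
    i=camera_info(n);T=np.array(i["cam_to_world"]);c=T[:3,:3].T@(np.array(P)-T[:3,3])
    return np.array([i["cx"]+i["fx"]*c[0]/-c[2],i["cy"]-i["fy"]*c[1]/-c[2]])
E
python3 - <<'E'
from h import *
D={n:np.load(n+"0.npz") for n in("side","top")}
C={n:cloud(n,D[n]["d"]) for n in D}
for n in D:
    c=C[n]
    X,Y,Z=c[...,0],c[...,1],c[...,2]
    print(n,"bench z",[np.round(np.median(Z[(abs(X-a)<.01)&(abs(Y-b)<.01)]),4) for a,b in((.4,.2),(.45,-.1),(.35,.1))], "std",Z[(abs(X-.4)<.01)&(abs(Y-.2)<.01)].std())
# rough places from top
for k,uv in dict(w=(182,252),s=(208,254),l=(177,284),sq=(207,286),bs=(305,236),bl=(318,260),seat=(343,246),strip=(331,219),pr=(458,271)).items():
    u,v=uv;P=C["top"][v,u];print(k,P.round(4),"sidepx",proj("side",P).round(0))
for n in D: # mosaics enlarged
    P=D[n]["p"][:,:,::-1]
    if n=="top": a=[P[225:310,155:240],P[195:280,285:370],P[225:310,425:510]]
    else: a=[P[315:425,120:260],P[210:320,250:390],P[160:270,370:510]]
    cv2.imwrite(f"pics/{n}crop.png",cv2.resize(np.hstack(a),None,fx=3.1 if n=="top" else 1.9,fy=3.1 if n=="top" else 1.9,interpolation=cv2.INTER_CUBIC))
E
```

```text
side bench z [np.float64(0.0023), np.float64(0.0027), np.float64(0.0025)] std 0.0013140381676641608
top bench z [np.float64(0.0014), np.float64(0.0014), np.float64(0.0011)] std 0.0017293657871237252
w [0.5587 0.3297 0.0412] sidepx [165. 346.]
s [0.556  0.2746 0.0298] sidepx [197. 335.]
l [0.4875 0.3404 0.0325] sidepx [186. 381.]
sq [0.4844 0.274  0.0285] sidepx [225. 361.]
bs [0.6029 0.0587 0.0105] sidepx [283. 273.]
bl [0.5487 0.0278 0.0063] sidepx [315. 282.]
seat [ 0.5797 -0.0281  0.0382] sidepx [326. 248.]
strip [ 6.368e-01 -4.000e-04  5.900e-02] sidepx [295. 231.]
pr [ 0.5289 -0.27    0.0811] sidepx [433. 193.]
```

View pics/topcrop.png

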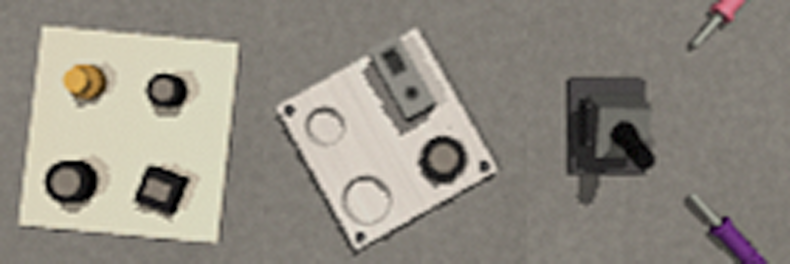

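View pics/sidecrop.png

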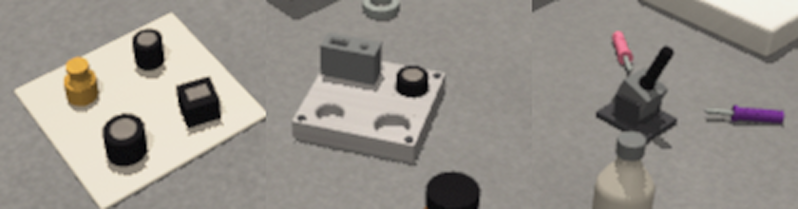

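The crops confirm the choice. The round black mounts with grey discs are at the upper right (small) and lower left (large) of the mat. The two empty bores, the strip with its round opening nearest the seated mount, and the leaning black-handled probe all show clearly.

```bash
python3 - <<'E'
from h import *
D={n:np.load(n+"0.npz") for n in("side","top")}
def blob(n,c,r,th,mask=None):
    u,v=map(int,c);s=np.s_[v-r:v+r,u-r:u+r]
    g=cv2.resize(D[n]["p"][s].max(2),None,fx=4,fy=4,interpolation=cv2.INTER_CUBIC)
    m=(g<th).astype(np.uint8)
    cs=cv2.findContours(m,cv2.RETR_EXTERNAL,cv2.CHAIN_APPROX_NONE)[0]
    k=max([q for q in cs],key=cv2.contourArea)
    M=cv2.moments(k);o=np.array([u-r,v-r])
    return (np.array([M['m10'],M['m01']])/M['m00']+.5)/4-.5+o,cv2.contourArea(k)/16,((k[:,0]+.5)/4-.5+o)
for k,t,s in(("small",(208,254),(198,341)),("large",(177,284),(186,388)),("square",(207,286),(224,368))):
    for th in(55,75):
        a,A,_=blob("side",s,20,th);b,B,_=blob("top",t,13,th)
        P,g=tri(a,b);print(k,th,a.round(1),b.round(1),A,B,"tri",(P*1e3).round(1),"gap",round(g*1e3,1),"pl",(plane("side",a,.017)*1e3).round(1),(plane("top",b,.017)*1e3).round(1))
# probe handle
for th in (35,45):
    e=[]
    for n,c in(("side",(435,197)),("top",(460,272))):
        cc,A,k=blob(n,c,20 if n=="side" else 14,th);vx,vy,_,_=cv2.fitLine(k.astype(np.float32),cv2.DIST_L2,0,.01,.01).ravel()
        t=(k-cc)@[vx,vy];e.append((cc,A,cc+t.min()*np.array([vx,vy]),cc+t.max()*np.array([vx,vy])))
        print(n,th,[np.round(x,1) for x in e[-1]])
    P,g=tri(e[0][0],e[1][0]);print("mid",P.round(4),g)
    for i,j in((2,2),(3,3),(2,3),(3,2)):
        P,g=tri(e[0][i],e[1][j]);print(i,j,P.round(4),round(g,4))
# holder: outline of block (height map) and holes in top view
c=cloud("top",D["top"]["d"]);z=cv2.medianBlur(c[...,2].astype(np.float32),3)
p=D["top"]["p"];m=np.zeros((480,640),np.uint8);m[195:285,280:370]=1
blk=((p.min(2)>150)&(m>0)).astype(np.uint8)
cs=max(cv2.findContours(blk,cv2.RETR_EXTERNAL,cv2.CHAIN_APPROX_NONE)[0],key=cv2.contourArea)
w=np.array([plane("top",q[0],.020)[:2]*1e3 for q in cs]).astype(np.float32);print("rect",cv2.minAreaRect(w))
for k,u,v in(("bs",305,236),("bl",318,260)):
    for th in(.015,.018):
        mm=np.zeros_like(m);mm[v-11:v+11,u-11:u+11]=(z[v-11:v+11,u-11:u+11]<th)
        n_,L,S,Ce=cv2.connectedComponentsWithStats(mm);i=L[v,u];print(k,th,Ce[i],S[i,4],(plane("top",Ce[i],.02)*1e3).round(1))
b,B,_=blob("top",(343,246),12,75);a,A,_=blob("side",(326,253),14,75)
P,g=tri(a,b);print("seat",a,b,(P*1e3).round(1),g,(plane("side",a,.027)*1e3).round(1),(plane("top",b,.027)*1e3).round(1))
E
```

```text
small 55 [198.1 343.4] [208.5 253.8] 181.46875 98.40625 tri [556.1 276.9  13.7] gap 3.2 pl [551.9 277.5  17. ] [557.  277.2  17. ]
small 75 [198.  343.1] [208.5 253.9] 200.40625 104.65625 tri [556.1 276.8  14.5] gap 3.0 pl [552.6 277.1  17. ] [556.9 277.2  17. ]
large 55 [185.4 388.5] [177.6 283.2] 468.53125 169.9375 tri [488.4 343.4  18.1] gap 1.8 pl [488.4 342.5  17. ] [488.9 344.5  17. ]
large 75 [185.4 388.6] [177.6 283.2] 485.28125 177.90625 tri [488.4 343.4  18. ] gap 1.8 pl [488.4 342.5  17. ] [488.9 344.5  17. ]
square 55 [224.1 368.6] [206.6 285.8] 398.625 158.25 tri [483.9 277.8  15.5] gap 1.9 pl [481.9 278.   17. ] [484.6 278.2  17. ]
square 75 [224.1 368.6] [206.6 285.9] 415.15625 167.46875 tri [483.8 277.9  15.6] gap 1.9 pl [481.9 278.   17. ] [484.5 278.2  17. ]
side 35 [array([434.8, 196.1]), np.float64(130.6), array([428.5, 206. ]), array([441.6, 185.3])]
top 35 [array([458.5, 271.4]), np.float64(97.9), array([453.6, 265.2]), array([463.9, 278.2])]
mid [ 0.5272 -0.2741  0.0735] 0.002771990020937828
2 2 [ 0.5397 -0.2728  0.0447] 0.0065
3 3 [ 0.5141 -0.2754  0.104 ] 0.0
[... 260 characters left out ...]
, 278.4])]
mid [ 0.5271 -0.2741  0.0735] 0.0026638156148944647
2 2 [ 0.5398 -0.2727  0.0443] 0.0068
3 3 [ 0.5139 -0.2753  0.1045] 0.001
2 3 [ 0.5246 -0.2816  0.0494] 0.029
3 2 [ 0.5276 -0.2655  0.1019] 0.0329
rect ((595.8837890625, 14.587738037109375), (120.75995635986328, 118.65215301513672), 30.61771583557129)
bs 0.015 [304.97115385 235.60576923] 104 [602.9  58.1  20. ]
bs 0.018 [304.98095238 235.55238095] 105 [603.   58.1  20. ]
bl 0.015 [318.25149701 259.4011976 ] 167 [549.5  26.7  20. ]
bl 0.018 [318.34104046 259.56069364] 173 [549.2  26.5  20. ]
seat [326.56845407 252.6176018 ] [342.37485101 246.06244206] [579.6 -27.7  27. ] 0.0020628126827433534 [578.8 -28.3  27. ] [580.3 -27.   27. ]
```

Call:
servo_tool --rows '[{"offset": [0.41, -0.48, 0], "yaw": 0, "claw": 0.4}, {"offset": [0.834, -0.964, 0], "yaw": 0, "claw": 0.4}, {"offset": [0.834, -0.964, 0], "yaw": 0, "claw": 0.4}]'

```text
time: 0.48
ee_pos: [0.2549, -0.3822, 0.223]
tcp_rot: [180.0, -0.0, 23.2]
wrist_force: [0.6, -0.7, 1.6]
opening: 0.0515
grasp_force: 0.0
```

Call:
servo_tool --rows '[{"offset": [0.41, -0.48, 0], "yaw": 0, "claw": 0.4}, {"offset": [0.834, -0.964, 0], "yaw": 0, "claw": 0.4}, {"offset": [0.834, -0.964, 0], "yaw": 0, "claw": 0.4}]'

```text
time: 0.85
ee_pos: [0.2941, -0.2614, 0.2229]
tcp_rot: [180.0, -0.0, 23.3]
wrist_force: [0.0, -1.1, 0.3]
opening: 0.0511
grasp_force: 0.0
```

Call:
servo_tool --rows '[{"offset": [0.41, -0.48, 0], "yaw": 0, "claw": 0.4}, {"offset": [0.834, -0.964, 0], "yaw": 0, "claw": 0.4}, {"offset": [0.834, -0.964, 0], "yaw": 0, "claw": 0.4}]'

```text
time: 1.23
ee_pos: [0.3334, -0.1401, 0.2226]
tcp_rot: [180.0, -0.0, 23.3]
wrist_force: [0.2, 0.2, -0.3]
opening: 0.0513
grasp_force: 0.0
```

Call:
servo_tool --rows '[{"offset": [0.41, -0.48, 0], "yaw": 0, "claw": 0.4}, {"offset": [0.834, -0.964, 0], "yaw": 0, "claw": 0.4}, {"offset": [0.834, -0.964, 0], "yaw": 0, "claw": 0.4}]'

```text
time: 1.6
ee_pos: [0.3725, -0.019, 0.2222]
tcp_rot: [-180.0, 0.0, 23.3]
wrist_force: [-0.6, -0.6, -0.0]
opening: 0.0512
grasp_force: 0.0
```

Call:
servo_tool --rows '[{"offset": [0.41, -0.48, 0], "yaw": 0, "claw": 0.4}, {"offset": [0.834, -0.964, 0], "yaw": 0, "claw": 0.4}, {"offset": [0.834, -0.964, 0], "yaw": 0, "claw": 0.4}]'

```text
time: 1.98
ee_pos: [0.4117, 0.1015, 0.2216]
tcp_rot: [-180.0, 0.1, 23.2]
wrist_force: [0.2, -0.7, -0.1]
opening: 0.0508
grasp_force: 0.0
```

Call:
servo_tool --rows '[{"offset": [0.41, -0.48, 0], "yaw": 0, "claw": 0.4}, {"offset": [0.834, -0.964, 0], "yaw": 0, "claw": 0.4}, {"offset": [0.834, -0.964, 0], "yaw": 0, "claw": 0.4}]'

```text
time: 2.35
ee_pos: [0.4575, 0.2077, 0.2211]
tcp_rot: [-179.4, 0.1, 24.3]
wrist_force: [-0.4, -0.6, -0.7]
opening: 0.0514
grasp_force: 0.0
```

Call:
servo_tool --rows '[{"offset": [0.41, -0.48, 0], "yaw": 0, "claw": 0.4}, {"offset": [0.834, -0.964, 0], "yaw": 0, "claw": 0.4}, {"offset": [0.834, -0.964, 0], "yaw": 0, "claw": 0.4}, {"offset": [0.834, -0.964, 0], "yaw": 0, "claw": 0.4}, {"offset": [0.834, -0.964, 0], "yaw": 0, "claw": 0.4}]'

```text
time: 2.98
ee_pos: [0.5126, 0.2902, 0.2241]
tcp_rot: [-177.5, 0.1, 28.3]
wrist_force: [0.2, -0.3, 0.5]
opening: 0.0512
grasp_force: 0.0
```

```bash
python3 - <<'E'
from workcell import *
import numpy as np
o=get_obs();print(o["q"].round(2),o["qd"].round(2),o["ee_pos"],o["tcp_rot"])
E
```

```text
[ 28.26  10.58  16.44  95.94   2.52 179.91] [ 0.54 -0.54 -0.08 -0.11  0.06  0.21] [0.51260955 0.29023251 0.22414968] [-1.77481494e+02  7.33236299e-02  2.83496551e+01]
```

Call:
servo_tool --rows '[{"offset": [0, 0, 0], "yaw": -0.5, "claw": 0.4}, {"offset": [0, 0, 0], "yaw": -0.5, "claw": 0.4}, {"offset": [0, 0, 0], "yaw": -0.5, "claw": 0.4}, {"offset": [0, 0, 0], "yaw": -0.5, "claw": 0.4}, {"offset": [0, 0, 0], "yaw": -0.5, "claw": 0.4}, {"offset": [0, 0, 0], "yaw": -0.5, "claw": 0.4}, {"offset": [0, 0, 0], "yaw": -0.5, "claw": 0.4}, {"offset": [0, 0, 0], "yaw": -0.5, "claw": 0.4}, {"offset": [0, 0, 0], "yaw": -0.5, "claw": 0.4}, {"offset": [0, 0, 0], "yaw": -0.5, "claw": 0.4}]'

```text
time: 4.22
ee_pos: [0.5124, 0.2909, 0.2244]
tcp_rot: [-180.0, -2.5, 118.4]
wrist_force: [-0.7, 0.2, 0.1]
opening: 0.051
grasp_force: 0.0
```

Call:
servo_tool --rows '[{"offset": [0.576, 0.04, 0], "yaw": -0.7, "claw": 0.4}, {"offset": [0.576, 0.04, 0], "yaw": -0.7, "claw": 0.4}, {"offset": [0.576, 0.04, 0], "yaw": -0.7, "claw": 0.4}, {"offset": [0.576, 0.04, 0], "yaw": -0.7, "claw": 0.4}, {"offset": [0.576, 0.04, 0], "yaw": -0.7, "claw": 0.4}, {"offset": [0.576, 0.04, 0], "yaw": -0.7, "claw": 0.4}, {"offset": [0.576, 0.04, 0], "yaw": -0.7, "claw": 0.4}, {"offset": [0.576, 0.04, 0], "yaw": -0.7, "claw": 0.4}, {"offset": [0.576, 0.04, 0], "yaw": -0.7, "claw": 0.4}, {"offset": [0.576, 0.04, 0], "yaw": -0.7, "claw": 0.4}, {"offset": [0.576, 0.04, 0], "yaw": -0.7, "claw": 0.4}, {"offset": [0.576, 0.04, 0], "yaw": -0.7, "claw": 0.4}]'

```text
time: 5.72
ee_pos: [0.4887, 0.3437, 0.2266]
tcp_rot: [177.9, 1.5, -115.4]
wrist_force: [0.1, -0.5, 0.6]
opening: 0.0513
grasp_force: 0.0
```

Call:
servo_tool --rows '[{"offset": [0, 0, 0], "yaw": -0.7, "claw": 0.4}, {"offset": [0, 0, 0], "yaw": -0.7, "claw": 0.4}, {"offset": [0, 0, 0], "yaw": -0.7, "claw": 0.4}, {"offset": [0, 0, 0], "yaw": -0.7, "claw": 0.4}, {"offset": [0, 0, 0], "yaw": -0.7, "claw": 0.4}, {"offset": [0, 0, 0], "yaw": -0.7, "claw": 0.4}, {"offset": [0, 0, 0], "yaw": -0.7, "claw": 0.4}, {"offset": [0, 0, 0], "yaw": -0.7, "claw": 0.4}, {"offset": [0, 0, 0], "yaw": -0.7, "claw": 0.4}, {"offset": [0, 0, 0], "yaw": -0.7, "claw": 0.4}, {"offset": [0, 0, 0], "yaw": -0.7, "claw": 0.4}, {"offset": [0, 0, 0], "yaw": -0.7, "claw": 0.4}]'

```text
time: 7.22
ee_pos: [0.4887, 0.3437, 0.2267]
tcp_rot: [-177.6, 0.8, 10.6]
wrist_force: [0.1, 0.6, -0.5]
opening: 0.0515
grasp_force: 0.0
```

Call:
servo_tool --rows '[{"offset": [0, 0, 0], "yaw": -0.12, "claw": 0.4}, {"offset": [0, 0, 0], "yaw": -0.15, "claw": 0.4}, {"offset": [0, 0, 0], "yaw": -0.15, "claw": 0.4}, {"offset": [0, 0, 0], "yaw": -0.15, "claw": 0.4}]'

```text
time: 7.72
ee_pos: [0.4782, 0.3587, 0.2265]
tcp_rot: [-178.2, -0.3, 35.7]
wrist_force: [-0.4, -0.2, 0.2]
opening: 0.051
grasp_force: 0.0
```

Call:
servo_tool --rows '[{"offset": [0, 0.18, 0], "yaw": -0.04, "claw": 0.4}, {"offset": [0, 0.18, 0], "yaw": -0.04, "claw": 0.4}, {"offset": [0, 0.18, 0], "yaw": -0.04, "claw": 0.4}, {"offset": [0, 0.18, 0], "yaw": -0.04, "claw": 0.4}]'

```text
time: 8.22
ee_pos: [0.4638, 0.3752, 0.2257]
tcp_rot: [180.0, -0.5, 38.9]
wrist_force: [-0.2, -0.1, -0.2]
opening: 0.0516
grasp_force: 0.0
```

```bash
python3 - <<'E'
from workcell import *
o=get_obs();print(o["q"].round(2),o["ee_pos"].round(4),o["tcp_rot"].round(2))
E
```

```text
[ 3.898e+01  1.111e+01  1.725e+01  9.567e+01 -1.000e-02 -1.799e+02] [0.4638 0.3752 0.2257] [179.99  -0.48  38.88]
```

Call:
servo_tool --rows '[{"offset": [-0.023, 0.403, 0.3], "yaw": 0.05, "claw": 0.4}, {"offset": [-0.023, 0.403, 0.8], "yaw": 0.11, "claw": 0.4}, {"offset": [-0.023, 0.403, 1.0], "yaw": 0.167, "claw": 0.4}, {"offset": [-0.023, 0.403, 1.0], "yaw": 0.167, "claw": 0.4}]'

```text
time: 8.72
ee_pos: [0.4872, 0.3423, 0.124]
tcp_rot: [-179.8, -0.3, 8.9]
wrist_force: [0.2, -0.2, 0.0]
opening: 0.0517
grasp_force: 0.0
```

Call:
servo_tool --rows '[{"offset": [0, 0, 0.3], "yaw": 0, "claw": 0.4}, {"offset": [0, 0, 0.65], "yaw": 0, "claw": 0.4}, {"offset": [0, 0, 0.857], "yaw": 0, "claw": 0.4}, {"offset": [0, 0, 0.857], "yaw": 0, "claw": 0.4}, {"offset": [0, 0, 0.857], "yaw": 0, "claw": 0.4}]'

```text
time: 9.35
ee_pos: [0.4891, 0.3444, 0.042]
tcp_rot: [-179.7, -0.5, 9.0]
wrist_force: [0.0, 0.3, 0.6]
opening: 0.051
grasp_force: 0.0
```

Call:
servo_tool --rows '[{"offset": [0, 0, 0], "yaw": 0, "claw": 0.7}, {"offset": [0, 0, 0], "yaw": 0, "claw": 0.7}, {"offset": [0, 0, 0], "yaw": 0, "claw": 0.7}, {"offset": [0, 0, 0], "yaw": 0, "claw": 0.7}]' --squeeze 20

```text
time: 9.85
ee_pos: [0.4882, 0.3439, 0.0401]
tcp_rot: [-179.8, -0.4, 8.9]
wrist_force: [-0.1, -0.3, 0.1]
opening: 0.0255
grasp_force: 0.0
```

```bash
python3 - <<'E'
from h import *
p,d=camera("side");q,e=camera("top");np.savez("s1.npz",p=p,q=q)
a=cv2.resize(p[300:430,110:290,::-1],None,fx=3,fy=3,interpolation=cv2.INTER_CUBIC)
cv2.imwrite("pics/s1.png",a);print(get_obs()["ee_pos"])
E
```

```text
[0.48821563 0.34382847 0.03991682]
```

View pics/s1.png

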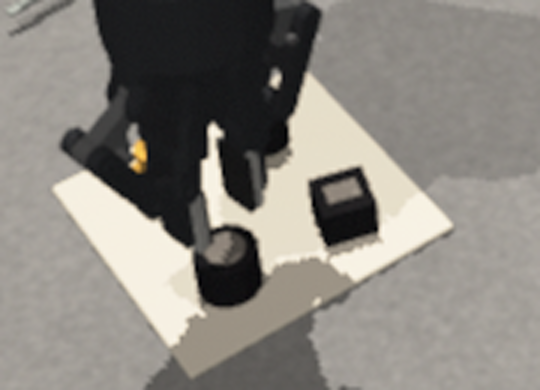

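```bash
python3 - <<'E'
from h import *
p,d=camera("side");c=cloud("side",d)
for n,uv in(("tipL",(172,379)),("tipL2",(175,372)),("tipR",(193,368)),("padL",(177,370)),("mount",(185,381)),("padR",(196,362))):
    print(n,c[uv[1],uv[0]].round(4))
print(proj("side",(.4882,.3438,.018)),proj("side",(.4882,.3438,.03)))
E
```

```text
tipL [0.4783 0.3648 0.0634]
tipL2 [0.4765 0.3595 0.0751]
tipR [0.4816 0.329  0.0564]
padL [0.4753 0.3566 0.0779]
mount [0.4885 0.3411 0.0322]
padR [0.4788 0.3245 0.0677]
[184.62105639 388.66066545] [183.69343853 383.13125933]
```

```bash
python3 - <<'E'
from h import *
for n in("side","top"):
    p,d=camera(n);c=cloud(n,d)
    m=(abs(c[...,0]-.488)<.05)&(abs(c[...,1]-.344)<.06)&(c[...,2]>.036)&(c[...,2]<.11)
    P=c[m];z=P[:,2];print(n,m.sum(),np.sort(z)[:12].round(4))
    for lo in(.036,.044,.052,.06,.07,.08,.09,.1):
        k=P[(z>=lo)&(z<lo+.008)]
        if len(k):print(lo,len(k),k.mean(0).round(4),k.min(0).round(4),k.max(0).round(4))
E
```

```text
side 1045 [0.0493 0.0503 0.0512 0.0516 0.0517 0.052  0.0523 0.0524 0.0526 0.0527
 0.053  0.053 ]
0.044 5 [0.4863 0.335  0.0508] [0.4807 0.3279 0.0493] [0.4935 0.3601 0.0517]
0.052 69 [0.4837 0.3383 0.0564] [0.4738 0.3177 0.052 ] [0.5009 0.3663 0.06  ]
0.06 123 [0.483  0.3446 0.0641] [0.4722 0.3152 0.0602] [0.5008 0.3696 0.068 ]
0.07 127 [0.4824 0.3456 0.074 ] [0.4723 0.3161 0.07  ] [0.501  0.3696 0.0779]
0.08 112 [0.4823 0.3407 0.0841] [0.4731 0.3154 0.08  ] [0.5    0.3686 0.0879]
0.09 125 [0.4813 0.3378 0.095 ] [0.4698 0.2982 0.09  ] [0.5019 0.3821 0.098 ]
0.1 309 [0.4816 0.3451 0.1041] [0.4671 0.2933 0.1   ] [0.5033 0.3899 0.1079]
top 35 [0.0634 0.0647 0.067  0.0718 0.0719 0.0735 0.0949 0.0962 0.0965 0.0966
 0.0967 0.0969]
0.06 3 [0.489  0.3232 0.065 ] [0.4819 0.3215 0.0634] [0.5012 0.3254 0.067 ]
0.07 3 [0.4891 0.3228 0.0724] [0.4821 0.3214 0.0718] [0.5012 0.3251 0.0735]
0.09 7 [0.4894 0.3183 0.0964] [0.4805 0.3115 0.0949] [0.5054 0.3249 0.097 ]
0.1 17 [0.4891 0.3133 0.104 ] [0.4828 0.3005 0.1006] [0.5034 0.3188 0.1078]
```

The fingertips measure about z 0.050, roughly 32 mm higher than the stated tip_extent implies. They are centred in xy but closed above the mount. I'll reopen, go down 32 mm while watching the force, and squeeze.

Call:
servo_tool --rows '[{"offset": [0, 0, 0], "yaw": 0, "claw": 0.4}, {"offset": [0, 0, 0], "yaw": 0, "claw": 0.4}, {"offset": [0, 0, 0.1], "yaw": 0, "claw": 0.4}, {"offset": [0, 0, 0.2], "yaw": 0, "claw": 0.4}, {"offset": [0, 0, 0.2], "yaw": 0, "claw": 0.4}]'

```text
time: 10.72
ee_pos: [0.4876, 0.3434, 0.0184]
tcp_rot: [-179.8, -0.3, 8.9]
wrist_force: [0.6, 0.4, 0.0]
opening: 0.0513
grasp_force: 0.0
```

Call:
servo_tool --rows '[{"offset": [0, 0, 0.06], "yaw": 0, "claw": 0.4}, {"offset": [0, 0, 0.12], "yaw": 0, "claw": 0.4}, {"offset": [0, 0, 0.12], "yaw": 0, "claw": 0.4}, {"offset": [0, 0, 0.12], "yaw": 0, "claw": 0.8}, {"offset": [0, 0, 0.12], "yaw": 0, "claw": 0.8}, {"offset": [0, 0, 0.12], "yaw": 0, "claw": 0.8}]' --squeeze 20

```text
time: 11.48
ee_pos: [0.4886, 0.3441, 0.0082]
tcp_rot: [-179.8, -0.4, 8.9]
wrist_force: [-0.5, -0.0, 1.3]
opening: 0.0304
grasp_force: 20.0
```

Call:
servo_tool --rows '[{"offset": [0, 0, 0], "yaw": 0, "claw": 0.4}, {"offset": [0, 0, 0], "yaw": 0, "claw": 0.4}, {"offset": [0, 0, 0], "yaw": 0.5, "claw": 0.4}, {"offset": [0, 0, 0], "yaw": 0.5, "claw": 0.4}, {"offset": [0, 0, 0], "yaw": 0.5, "claw": 0.4}, {"offset": [0, 0, 0], "yaw": 0.5, "claw": 0.4}, {"offset": [0, 0, 0], "yaw": 0.5, "claw": 0.4}, {"offset": [0, 0, 0], "yaw": 0.5, "claw": 0.4}, {"offset": [0, 0, 0], "yaw": 0.5, "claw": 0.4}, {"offset": [0, 0, 0], "yaw": 0.5, "claw": 0.4}, {"offset": [0, 0, 0], "yaw": 0.5, "claw": 0.4}, {"offset": [0, 0, 0], "yaw": 0.5, "claw": 0.4}]'

```text
time: 12.98
ee_pos: [0.4884, 0.344, 0.0079]
tcp_rot: [-179.6, 0.2, -81.0]
wrist_force: [-0.1, 0.1, 0.1]
opening: 0.0515
grasp_force: 0.0
```

Call:
servo_tool --rows '[{"offset": [0, 0, 0], "yaw": 0, "claw": 0.8}, {"offset": [0, 0, 0], "yaw": 0, "claw": 0.8}, {"offset": [0, 0, 0], "yaw": 0, "claw": 0.8}, {"offset": [0, 0, 0], "yaw": 0, "claw": 0.8}]' --squeeze 30

```text
time: 13.48
ee_pos: [0.4886, 0.3441, 0.0081]
tcp_rot: [-179.6, 0.2, -81.1]
wrist_force: [0.0, -0.4, 2.5]
opening: 0.0297
grasp_force: 29.9
```

Call:
servo_tool --rows '[{"offset": [0, 0, -0.3], "yaw": 0, "claw": 0.8}, {"offset": [0, 0, -0.6], "yaw": 0, "claw": 0.8}, {"offset": [0, 0, -0.6], "yaw": 0, "claw": 0.8}, {"offset": [0, 0, -0.6], "yaw": 0, "claw": 0.8}]'

```text
time: 13.98
ee_pos: [0.4877, 0.3435, 0.0671]
tcp_rot: [-179.6, 0.2, -81.1]
wrist_force: [0.7, -1.0, -0.5]
opening: 0.0297
grasp_force: 29.8
```

Call:
servo_tool --rows '[{"offset": [0.4, -0.014, 0], "yaw": 0, "claw": 0.8}, {"offset": [0.807, -0.029, 0], "yaw": 0, "claw": 0.8}]'

```text
time: 14.22
ee_pos: [0.5027, 0.2634, 0.0659]
tcp_rot: [-179.7, 0.2, -81.0]
wrist_force: [1.5, 0.7, 0.2]
opening: 0.0297
grasp_force: 29.8
```

Call:
servo_tool --rows '[{"offset": [0.4, -0.014, 0], "yaw": 0, "claw": 0.8}, {"offset": [0.807, -0.029, 0], "yaw": 0, "claw": 0.8}]'

```text
time: 14.48
ee_pos: [0.5181, 0.1837, 0.0658]
tcp_rot: [-179.7, 0.2, -81.1]
wrist_force: [0.2, -0.5, -0.0]
opening: 0.0301
grasp_force: 29.8
```

Call:
servo_tool --rows '[{"offset": [0.4, -0.014, 0], "yaw": 0, "claw": 0.8}, {"offset": [0.807, -0.029, 0], "yaw": 0, "claw": 0.8}]'

```text
time: 14.72
ee_pos: [0.5335, 0.1045, 0.0655]
tcp_rot: [-179.7, 0.2, -81.1]
wrist_force: [1.2, 0.3, -0.4]
opening: 0.0297
grasp_force: 29.8
```

Call:
servo_tool --rows '[{"offset": [0.4, -0.014, 0], "yaw": 0, "claw": 0.8}, {"offset": [0.807, -0.029, 0], "yaw": 0, "claw": 0.8}, {"offset": [0.807, -0.029, 0], "yaw": 0, "claw": 0.8}, {"offset": [0.807, -0.029, 0], "yaw": 0, "claw": 0.8}]'

```text
time: 15.22
ee_pos: [0.5489, 0.0267, 0.0657]
tcp_rot: [-179.7, 0.3, -81.1]
wrist_force: [0.4, 0.6, -0.4]
opening: 0.0296
grasp_force: 29.8
```

```bash
python3 - <<'E'
from h import *
p,d=camera("side");o=get_obs();print(o["ee_pos"].round(4),o["tcp_rot"].round(2))
cv2.imwrite("pics/s2.png",cv2.resize(p[190:310,240:400,::-1],None,fx=4.5,fy=4.5,interpolation=cv2.INTER_CUBIC));np.savez("s2.npz",p=p,d=d)
E
```

```text
[0.549  0.0272 0.0659] [-179.65    0.25  -81.06]
```

View pics/s2.png

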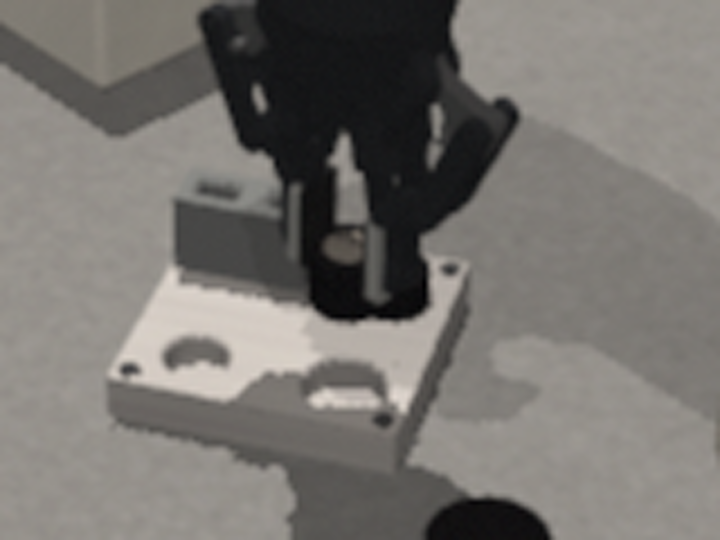

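```bash
python3 - <<'E'
from h import *
o,_=ray("side",(0,0))
f=np.array([.5489,.027,0]);u=(o-f)[:2];u/=np.linalg.norm(u)
for z in(.058,.060,.062,.064): print(z,proj("side",[.549+.016*u[0],.0272+.016*u[1],z]).round(1))
# left edge & right edge, front edge of the held mount from the picture
p=np.load("s2.npz")["p"].max(2)
print("col316",p[252:266,316]);print("row254",p[254,300:345]); print("row256",p[256,300:345])
# bore in side view: near rim
print("bore col316",p[262:286,316]);print("bore row276",p[276,296:336])
for xy in((549.3,26.6),(548.0,25.5)):
    q=np.array([*xy,0])/1e3
    for s in(-1,1): print(xy,s,proj("side",[q[0]+s*.01675*u[0],q[1]+s*.01675*u[1],.02]).round(1),proj("side",[q[0]-s*.01675*u[1],q[1]+s*.01675*u[0],.02]).round(1))
E
```

```text
0.058 [315.8 264.5]
0.06 [315.9 263.6]
0.062 [315.9 262.7]
0.064 [315.9 261.8]
col316 [ 15  13  15  15  17  17  15  17  12 107 164 182 183 183]
row254 [ 90  88  84  83  79  79  74  72  54  13  14  15  14  14  13  14  15  15
  14  13  35  75  94  91  74  49  29  23  21  19  17  15  11  15  14 111
 167 179 179 180 181 162 113  89 113]
row256 [133  96  95  95  95  95  95  90  63  13  15  16  15  14  14  13  17  13
  17  14  23  50  73  82  82  69  48  19  15  14  11  14  11  13  16  98
 161 181 181 181 160 111  81  97 119]
bore col316 [164 182 183 183 184 183 178 164 129 101 101 101 100  96 152 187 196 209
 174 124 126 126 119 113]
bore row276 [124 124 124 123 123 122 123 122 124 123 112  92  90 102 115 150 176 164
 153 152 152 152 152 152 152 153 130  91  89 115 172 208 211 206 205 195
 154  95  85  79]
(549.3, 26.6) -1 [315.9 269.6] [306.4 275.2]
(549.3, 26.6) 1 [315.6 281.4] [325.1 275.6]
(548.0, 25.5) -1 [316.8 269.7] [307.4 275.3]
(548.0, 25.5) 1 [316.6 281.5] [326.  275.7]
```

Call:
servo_tool --rows '[{"offset": [0.0075, 0.001, 0.15], "yaw": 0, "claw": 0.8}, {"offset": [0.0075, 0.001, 0.3], "yaw": 0, "claw": 0.8}, {"offset": [0.0075, 0.001, 0.38], "yaw": 0, "claw": 0.8}, {"offset": [0.0075, 0.001, 0.38], "yaw": 0, "claw": 0.8}]'

```text
time: 15.78
ee_pos: [0.5492, 0.0262, 0.0277]
tcp_rot: [-179.7, 0.2, -81.1]
wrist_force: [0.1, -0.1, -0.8]
opening: 0.0297
grasp_force: 29.8
```

Call:
servo_tool --rows '[{"offset": [0, 0, 0.015], "yaw": 0, "claw": 0.8}, {"offset": [0, 0, 0.03], "yaw": 0, "claw": 0.8}, {"offset": [0, 0, 0.045], "yaw": 0, "claw": 0.8}, {"offset": [0, 0, 0.05], "yaw": 0, "claw": 0.8}]'

```text
time: 16.27
ee_pos: [0.5499, 0.026, 0.0237]
tcp_rot: [-179.6, 0.2, -81.1]
wrist_force: [-0.3, -0.0, 0.6]
opening: 0.0299
grasp_force: 29.8
```

Call:
servo_tool --rows '[{"offset": [0, 0, 0.01], "yaw": 0, "claw": 0.8}, {"offset": [0, 0, 0.02], "yaw": 0, "claw": 0.8}, {"offset": [0, 0, 0.03], "yaw": 0, "claw": 0.8}, {"offset": [0, 0, 0.03], "yaw": 0, "claw": 0.8}]'

```text
time: 16.77
ee_pos: [0.5501, 0.0266, 0.0223]
tcp_rot: [-179.5, 0.3, -81.1]
wrist_force: [-5.4, 3.2, 12.0]
opening: 0.0299
grasp_force: 31.1
```

Call:
servo_tool --rows '[{"offset": [-0.003, 0.004, 0], "yaw": 0, "claw": 0.8}, {"offset": [-0.006, 0.008, 0], "yaw": 0, "claw": 0.8}, {"offset": [-0.006, 0.008, 0.01], "yaw": 0, "claw": 0.8}, {"offset": [-0.006, 0.008, 0.01], "yaw": 0, "claw": 0.8}]'

```text
time: 17.27
ee_pos: [0.5492, 0.027, 0.0201]
tcp_rot: [-179.5, 0.3, -81.1]
wrist_force: [-0.8, 2.5, 0.2]
opening: 0.0297
grasp_force: 30.1
```

Call:
servo_tool --rows '[{"offset": [-0.003, 0.001, 0.02], "yaw": 0, "claw": 0.8}, {"offset": [-0.003, 0.001, 0.04], "yaw": 0, "claw": 0.8}, {"offset": [-0.003, 0.001, 0.06], "yaw": 0, "claw": 0.8}, {"offset": [-0.003, 0.001, 0.07], "yaw": 0, "claw": 0.8}, {"offset": [-0.003, 0.001, 0.07], "yaw": 0, "claw": 0.8}]'

```text
time: 17.9
ee_pos: [0.5488, 0.0269, 0.0125]
tcp_rot: [-179.6, 0.2, -81.1]
wrist_force: [-1.3, 2.3, -0.0]
opening: 0.0298
grasp_force: 30.0
```

Almost home at 0.0125, with 0.0121 expected. One more millimetre, then release and lift.

Call:
servo_tool --rows '[{"offset": [-0.002, 0.001, 0.012], "yaw": 0, "claw": 0.8}, {"offset": [-0.002, 0.001, 0.012], "yaw": 0, "claw": 0.8}, {"offset": [-0.002, 0.001, 0.012], "yaw": 0, "claw": 0.8}]'

```text
time: 18.27
ee_pos: [0.5489, 0.0268, 0.0121]
tcp_rot: [-179.6, 0.2, -81.1]
wrist_force: [-2.8, 1.4, 5.6]
opening: 0.03
grasp_force: 30.5
```

Call:
servo_tool --rows '[{"offset": [0, 0, 0], "yaw": 0, "claw": 0.45}, {"offset": [0, 0, 0], "yaw": 0, "claw": 0.45}, {"offset": [0, 0, 0], "yaw": 0, "claw": 0.45}, {"offset": [0, 0, -0.3], "yaw": 0, "claw": 0.45}, {"offset": [0, 0, -0.6], "yaw": 0, "claw": 0.45}, {"offset": [0, 0, -0.6], "yaw": 0, "claw": 0.45}, {"offset": [0, 0, -0.6], "yaw": 0, "claw": 0.45}]'

```text
time: 19.15
ee_pos: [0.5482, 0.0267, 0.071]
tcp_rot: [-179.6, 0.2, -81.1]
wrist_force: [-0.2, -0.9, 0.4]
opening: 0.0467
grasp_force: 0.0
```

Call:
servo_tool --rows '[{"offset": [-0.41, -0.08, 0], "yaw": 0, "claw": 0.45}, {"offset": [-0.821, -0.156, 0], "yaw": 0, "claw": 0.45}]'

```text
time: 19.4
ee_pos: [0.5505, 0.1107, 0.0706]
tcp_rot: [-179.7, 0.2, -81.2]
wrist_force: [0.5, -0.8, 0.6]
opening: 0.0468
grasp_force: 0.0
```

Call:
servo_tool --rows '[{"offset": [-0.41, -0.08, 0], "yaw": 0, "claw": 0.45}, {"offset": [-0.821, -0.156, 0], "yaw": 0, "claw": 0.45}]'

```text
time: 19.65
ee_pos: [0.5531, 0.1949, 0.071]
tcp_rot: [-179.7, 0.2, -81.1]
wrist_force: [0.6, -0.9, -0.4]
opening: 0.0466
grasp_force: 0.0
```

Call:
servo_tool --rows '[{"offset": [-0.41, -0.08, 0], "yaw": 0, "claw": 0.45}, {"offset": [-0.821, -0.156, 0], "yaw": 0, "claw": 0.45}, {"offset": [-0.821, -0.156, 0], "yaw": 0, "claw": 0.45}, {"offset": [-0.821, -0.156, 0], "yaw": 0, "claw": 0.45}]'

```text
time: 20.15
ee_pos: [0.5559, 0.2769, 0.0717]
tcp_rot: [-179.7, 0.2, -81.1]
wrist_force: [-0.6, -0.7, 0.2]
opening: 0.0471
grasp_force: 0.0
```

```bash
python3 - <<'E'
from h import *
o=get_obs();print(o["ee_pos"].round(4),o["tcp_rot"].round(2))
p,d=camera("top");c=cloud("top",d);m=(abs(c[...,0]-.549)<.03)&(abs(c[...,1]-.027)<.03)&(c[...,2]>.027)
print("seated large top z",np.median(c[...,2][m]),c[m].mean(0),m.sum())
m=(abs(c[...,0]-.5797)<.025)&(abs(c[...,1]+.028)<.025)&(c[...,2]>.027);print("ref seat",np.median(c[...,2][m]),m.sum())
E
```

```text
[0.5559 0.2769 0.0717] [-179.68    0.18  -81.06]
seated large top z 0.034993028422090455 [0.54949648 0.02577762 0.03512689] 160
ref seat 0.035054267666473016 156
```

The large mount's top reads 35.0 mm, the same as the reference seated mount, so it is home. Next is the small mount.

Call:
servo_tool --rows '[{"offset": [0, 0, 0.3], "yaw": 0, "claw": 0.45}, {"offset": [0, 0, 0.5], "yaw": 0, "claw": 0.45}, {"offset": [0, 0, 0.635], "yaw": 0, "claw": 0.45}, {"offset": [0, 0, 0.635], "yaw": 0, "claw": 0.45}, {"offset": [0, 0, 0.635], "yaw": 0, "claw": 0.85}, {"offset": [0, 0, 0.635], "yaw": 0, "claw": 0.85}, {"offset": [0, 0, 0.635], "yaw": 0, "claw": 0.85}, {"offset": [0, 0, 0.635], "yaw": 0, "claw": 0.85}]' --squeeze 20

```text
time: 21.2
ee_pos: [0.5575, 0.278, 0.0105]
tcp_rot: [-179.5, 0.3, -81.1]
wrist_force: [0.9, -1.2, 6.1]
opening: 0.0232
grasp_force: 20.8
```

Call:
servo_tool --rows '[{"offset": [0, 0, 0], "yaw": 0, "claw": 0.45}, {"offset": [0, 0, 0], "yaw": 0, "claw": 0.45}, {"offset": [0, 0, 0], "yaw": 0.5, "claw": 0.45}, {"offset": [0, 0, 0], "yaw": 0.5, "claw": 0.45}, {"offset": [0, 0, 0], "yaw": 0.5, "claw": 0.45}, {"offset": [0, 0, 0], "yaw": 0.5, "claw": 0.45}, {"offset": [0, 0, 0], "yaw": 0.5, "claw": 0.45}, {"offset": [0, 0, 0], "yaw": 0.5, "claw": 0.45}, {"offset": [0, 0, 0], "yaw": 0.5, "claw": 0.45}, {"offset": [0, 0, 0], "yaw": 0.5, "claw": 0.45}, {"offset": [0, 0, 0], "yaw": 0.5, "claw": 0.45}, {"offset": [0, 0, 0], "yaw": 0.5, "claw": 0.45}]'

```text
time: 22.7
ee_pos: [0.5567, 0.2776, 0.0091]
tcp_rot: [179.8, 0.4, -171.0]
wrist_force: [-0.5, -0.6, 0.1]
opening: 0.0468
grasp_force: 0.0
```

Call:
servo_tool --rows '[{"offset": [0, 0, 0], "yaw": 0, "claw": 0.85}, {"offset": [0, 0, 0], "yaw": 0, "claw": 0.85}, {"offset": [0, 0, 0], "yaw": 0, "claw": 0.85}, {"offset": [0, 0, 0], "yaw": 0, "claw": 0.85}]' --squeeze 30

```text
time: 23.2
ee_pos: [0.5569, 0.2777, 0.0094]
tcp_rot: [179.8, 0.4, -171.1]
wrist_force: [0.9, 0.5, 0.4]
opening: 0.0225
grasp_force: 29.5
```

Call:
servo_tool --rows '[{"offset": [0, 0, -0.3], "yaw": 0, "claw": 0.85}, {"offset": [0, 0, -0.6], "yaw": 0, "claw": 0.85}, {"offset": [0, 0, -0.6], "yaw": 0, "claw": 0.85}, {"offset": [0, 0, -0.6], "yaw": 0, "claw": 0.85}]'

```text
time: 23.7
ee_pos: [0.5562, 0.2772, 0.0686]
tcp_rot: [179.8, 0.4, -171.1]
wrist_force: [-0.5, -0.3, -1.2]
opening: 0.0225
grasp_force: 29.5
```

Call:
servo_tool --rows '[{"offset": [-0.018, -0.37, 0], "yaw": 0, "claw": 0.85}, {"offset": [-0.037, -0.745, 0], "yaw": 0, "claw": 0.85}]'

```text
time: 23.95
ee_pos: [0.5709, 0.2036, 0.0674]
tcp_rot: [179.8, 0.3, -171.0]
wrist_force: [0.2, 0.3, -0.0]
opening: 0.0223
grasp_force: 29.5
```

Call:
servo_tool --rows '[{"offset": [-0.018, -0.37, 0], "yaw": 0, "claw": 0.85}, {"offset": [-0.037, -0.745, 0], "yaw": 0, "claw": 0.85}]'

```text
time: 24.2
ee_pos: [0.5863, 0.13, 0.0672]
tcp_rot: [179.8, 0.3, -171.1]
wrist_force: [-0.3, 1.3, 0.1]
opening: 0.0228
grasp_force: 29.5
```

Call:
servo_tool --rows '[{"offset": [-0.018, -0.37, 0], "yaw": 0, "claw": 0.85}, {"offset": [-0.038, -0.745, 0], "yaw": 0, "claw": 0.85}, {"offset": [-0.038, -0.745, 0], "yaw": 0, "claw": 0.85}, {"offset": [-0.038, -0.745, 0], "yaw": 0, "claw": 0.85}]'

```text
time: 24.7
ee_pos: [0.6016, 0.0585, 0.0675]
tcp_rot: [179.8, 0.3, -171.1]
wrist_force: [-0.0, -0.2, -0.1]
opening: 0.0226
grasp_force: 29.5
```

Call:
servo_tool --rows '[{"offset": [0, 0, 0.2], "yaw": 0, "claw": 0.85}, {"offset": [0, 0, 0.38], "yaw": 0, "claw": 0.85}, {"offset": [0, 0, 0.41], "yaw": 0, "claw": 0.85}, {"offset": [0, 0, 0.41], "yaw": 0, "claw": 0.85}, {"offset": [0, 0, 0.41], "yaw": 0, "claw": 0.85}]'

```text
time: 25.32
ee_pos: [0.6029, 0.0587, 0.0283]
tcp_rot: [179.8, 0.5, -171.1]
wrist_force: [0.5, -0.2, -0.9]
opening: 0.023
grasp_force: 29.5
```

Call:
servo_tool --rows '[{"offset": [0.006, -0.001, 0.02], "yaw": 0, "claw": 0.85}, {"offset": [0.006, -0.001, 0.04], "yaw": 0, "claw": 0.85}, {"offset": [0.006, -0.001, 0.055], "yaw": 0, "claw": 0.85}, {"offset": [0.006, -0.001, 0.055], "yaw": 0, "claw": 0.85}]'

```text
time: 25.82
ee_pos: [0.6018, 0.0586, 0.0219]
tcp_rot: [179.7, 0.4, -171.1]
wrist_force: [-0.8, 2.2, -1.0]
opening: 0.023
grasp_force: 29.5
```

Call:
servo_tool --rows '[{"offset": [0, 0.002, 0.02], "yaw": 0, "claw": 0.85}, {"offset": [0, 0.002, 0.04], "yaw": 0, "claw": 0.85}, {"offset": [0, 0.002, 0.06], "yaw": 0, "claw": 0.85}, {"offset": [0, 0.002, 0.08], "yaw": 0, "claw": 0.85}, {"offset": [0, 0.002, 0.085], "yaw": 0, "claw": 0.85}, {"offset": [0, 0.002, 0.085], "yaw": 0, "claw": 0.85}]'

```text
time: 26.58
ee_pos: [0.6019, 0.0586, 0.0135]
tcp_rot: [179.8, 0.4, -171.1]
wrist_force: [-1.2, 2.5, -0.1]
opening: 0.0227
grasp_force: 29.6
```

Call:
servo_tool --rows '[{"offset": [0, 0.001, 0.01], "yaw": 0, "claw": 0.85}, {"offset": [0, 0.001, 0.012], "yaw": 0, "claw": 0.85}, {"offset": [0, 0.001, 0.012], "yaw": 0, "claw": 0.85}]'

```text
time: 26.95
ee_pos: [0.602, 0.0586, 0.0133]
tcp_rot: [179.8, 0.5, -171.1]
wrist_force: [-4.2, 1.9, 7.6]
opening: 0.023
grasp_force: 30.4
```

Call:
servo_tool --rows '[{"offset": [0, 0, 0], "yaw": 0, "claw": 0.5}, {"offset": [0, 0, 0], "yaw": 0, "claw": 0.5}, {"offset": [0, 0, 0], "yaw": 0, "claw": 0.5}, {"offset": [0, 0, -0.4], "yaw": 0, "claw": 0.5}, {"offset": [0, 0, -0.9], "yaw": 0, "claw": 0.5}, {"offset": [0, 0, -1.0], "yaw": 0, "claw": 0.5}, {"offset": [0, 0, -1.0], "yaw": 0, "claw": 0.5}]'

```text
time: 27.82
ee_pos: [0.6017, 0.0582, 0.1127]
tcp_rot: [179.8, 0.5, -171.1]
wrist_force: [0.3, -0.4, -0.2]
opening: 0.0424
grasp_force: 0.0
```

```bash
python3 - <<'E'
from h import *
D={n:np.load(n+"0.npz") for n in("side","top")}
pl=[]
for n,(u,v),r in(("side",(436,194),17),("top",(460,272),13)):
    g=cv2.resize(D[n]["p"][v-r:v+r,u-r:u+r].max(2),None,fx=4,fy=4,interpolation=cv2.INTER_CUBIC)
    m=(g<42).astype(np.uint8);k=max(cv2.findContours(m,cv2.RETR_EXTERNAL,cv2.CHAIN_APPROX_NONE)[0],key=cv2.contourArea)
    mk=np.zeros_like(m);cv2.drawContours(mk,[k],-1,1,-1)
    q=np.argwhere(mk)[:,::-1].astype(float);q=(q+.5)/4-.5+[u-r,v-r]
    c=q.mean(0);w,V=np.linalg.eigh(np.cov((q-c).T));ax=V[:,1];t=(q-c)@ax;s=(q-c)@V[:,0]
    # centre and width per slice
    B=np.linspace(t.min(),t.max(),9);C=[]
    for a,b in zip(B[:-1],B[1:]):
        i=(t>=a)&(t<b);C.append((s[i].max()+s[i].min())/2);print(n,np.round(c+ax*(a+b)/2,1),"ctr",round(C[-1],2),"w",round(np.ptp(s[i]),2))
    f=np.polyfit(((B[:-1]+B[1:])/2)[1:-2],C[1:-2],1)
    P=[c+ax*x+V[:,0]*np.polyval(f,x) for x in(-8,8)]
    o,a=ray(n,P[0]);_,b=ray(n,P[1]);N=np.cross(a,b);N/=np.linalg.norm(N);pl.append((N,N@o))
A=np.stack([x[0] for x in pl]);bb=np.array([x[1] for x in pl]);d=np.cross(*A);d/=np.linalg.norm(d);d*=np.sign(d[2])
print("dir",d.round(4),"tilt",np.degrees(np.arccos(d[2])),"az",np.degrees(np.arctan2(d[1],d[0])))
for z in(.06,.07,.08,.09,.1):
    M=np.vstack([A,[0,0,1]]);print(z,np.linalg.solve(M,[*bb,z]).round(4))
# check small mount seated
p,dd=camera("top");c=cloud("top",dd)
for x,y in((.5495,.027),(.603,.058),(.58,-.028)):
    m=(abs(c[...,0]-x)<.022)&(abs(c[...,1]-y)<.022)&(c[...,2]>.027)&(c[...,2]<.05);print(x,y,np.median(c[...,2][m]).round(4),m.sum())
X=cloud("side",D["side"]["d"]);m=(abs(X[...,0]-.52)<.05)&(abs(X[...,1]+.272)<.04);print("handle top z side",np.sort(X[...,2][m])[-8:].round(4))
X=c;m=(abs(X[...,0]-.52)<.05)&(abs(X[...,1]+.272)<.04);print("top",np.sort(X[...,2][m])[-8:].round(4))
E
```

```text
side [440.9 186.6] ctr 0.01 w 5.48
side [439.2 189.2] ctr -0.03 w 5.91
side [437.6 191.8] ctr 0.02 w 5.83
side [435.9 194.4] ctr 0.12 w 5.53
side [434.3 197. ] ctr 0.07 w 5.79
side [432.6 199.5] ctr 0.06 w 5.84
side [431.  202.1] ctr 0.02 w 7.55
side [429.3 204.7] ctr -0.07 w 7.9
top [454.2 265.9] ctr 0.08 w 7.11
top [455.5 267.6] ctr 0.01 w 8.0
top [456.8 269.2] ctr 0.04 w 7.69
top [458.1 270.9] ctr -0.13 w 6.44
top [459.4 272.5] ctr 0.12 w 6.68
top [460.7 274.2] ctr -0.0 w 6.6
top [462.  275.8] ctr -0.08 w 6.25
top [463.3 277.5] ctr -0.03 w 5.66
dir [-0.3638 -0.0124  0.9314] tilt 21.34899801340327 az -178.0435120186374
0.06 [ 0.5315 -0.2745  0.06  ]
0.07 [ 0.5276 -0.2746  0.07  ]
0.08 [ 0.5237 -0.2748  0.08  ]
0.09 [ 0.5198 -0.2749  0.09  ]
0.1 [ 0.5159 -0.275   0.1   ]
0.5495 0.027 nan 0
0.603 0.058 nan 0
0.58 -0.028 0.0352 155
handle top z side [0.104  0.104  0.1041 0.1041 0.1046 0.1048 0.1049 0.1065]
top [0.1033 0.1033 0.1034 0.1035 0.1036 0.1037 0.1044 0.1051]
  return _methods._mean(a, axis=axis, dtype=dtype,
  ret = ret.dtype.type(ret / rcount)
```

Call:
servo_tool --rows '[{"offset": [0.16, -0.4, 0], "yaw": 0, "claw": 0.5}, {"offset": [0.331, -0.791, 0], "yaw": 0, "claw": 0.5}]'

```text
time: 28.12
ee_pos: [0.5797, -0.0257, 0.1095]
tcp_rot: [179.7, 0.2, -171.0]
wrist_force: [0.9, 0.3, 0.6]
opening: 0.0428
grasp_force: 0.0
```

Call:
servo_tool --rows '[{"offset": [0.16, -0.4, 0], "yaw": 0, "claw": 0.5}, {"offset": [0.331, -0.791, 0], "yaw": 0, "claw": 0.5}]'

```text
time: 28.38
ee_pos: [0.5591, -0.1095, 0.1091]
tcp_rot: [179.7, 0.3, -171.1]
wrist_force: [0.1, -0.3, -0.1]
opening: 0.0429
grasp_force: 0.0
```

Call:
servo_tool --rows '[{"offset": [0.16, -0.4, 0], "yaw": 0, "claw": 0.5}, {"offset": [0.331, -0.791, 0], "yaw": 0, "claw": 0.5}]'

```text
time: 28.62
ee_pos: [0.5387, -0.1927, 0.1086]
tcp_rot: [179.7, 0.3, -171.1]
wrist_force: [1.0, -0.3, -0.1]
opening: 0.0425
grasp_force: 0.0
```

Call:
servo_tool --rows '[{"offset": [0.16, -0.4, 0], "yaw": 0, "claw": 0.5}, {"offset": [0.331, -0.791, 0], "yaw": 0.038, "claw": 0.5}, {"offset": [0.331, -0.791, 0], "yaw": 0.038, "claw": 0.5}, {"offset": [0.331, -0.791, 0], "yaw": 0.038, "claw": 0.5}]'

```text
time: 29.12
ee_pos: [0.519, -0.2745, 0.1087]
tcp_rot: [179.6, 0.3, -177.9]
wrist_force: [-0.1, 0.7, -0.1]
opening: 0.0428
grasp_force: 0.0
```

```bash
python3 - <<'E'
from h import *
p,d=camera("top");c=cloud("top",d)
for x,y in((.5495,.027),(.603,.058),(.58,-.028)):
    m=(abs(c[...,0]-x)<.022)&(abs(c[...,1]-y)<.022)&(c[...,2]>.027)&(c[...,2]<.05);print(x,y,np.median(c[...,2][m]).round(4),m.sum())
o=get_obs();T=o["ee_pos"];print(T.round(4),o["tcp_rot"].round(2),o["q"].round(1))
p,d=camera("side");c=cloud("side",d)
m=(abs(c[...,0]-T[0])<.04)&(abs(c[...,1]-T[1])<.06)&(c[...,2]>.108);P=c[m];z=P[:,2];print("tips",np.sort(z)[:15].round(4))
for s in(-1,1):
    k=P[(z<.14)&(s*(P[:,1]-T[1])>0)];print(s,len(k),k.min(0).round(4) if len(k) else 0,k.max(0).round(4) if len(k) else 0)
E
```

```text
0.5495 0.027 0.035 159
0.603 0.058 0.0355 100
0.58 -0.028 0.035 158
[ 0.5193 -0.2741  0.109 ] [ 179.66    0.31 -177.85] [-28.    9.2   2.2  82.9   0.4 -30.2]
tips [0.1205 0.1219 0.1225 0.1226 0.1227 0.1229 0.1231 0.1231 0.1232 0.1232
 0.1233 0.1234 0.1234 0.1235 0.1239]
-1 97 [ 0.5058 -0.306   0.1205] [ 0.5306 -0.2942  0.1397]
1 79 [ 0.5029 -0.2564  0.1226] [ 0.5245 -0.2381  0.1399]
```

Call:
servo_tool --rows '[{"offset": [0, -0.006, 0.2], "yaw": 0, "claw": 0.5}, {"offset": [0, -0.006, 0.35], "yaw": 0, "claw": 0.5}, {"offset": [0, -0.006, 0.41], "yaw": 0, "claw": 0.5}, {"offset": [0, -0.006, 0.41], "yaw": 0, "claw": 0.5}, {"offset": [0, -0.006, 0.41], "yaw": 0, "claw": 0.95}, {"offset": [0, -0.006, 0.41], "yaw": 0, "claw": 0.95}, {"offset": [0, -0.006, 0.41], "yaw": 0, "claw": 0.95}, {"offset": [0, -0.006, 0.41], "yaw": 0, "claw": 0.95}]' --squeeze 25

```text
time: 30.22
ee_pos: [0.52, -0.2754, 0.0697]
tcp_rot: [179.7, 0.4, -177.9]
wrist_force: [-1.0, 0.0, 4.8]
opening: 0.0128
grasp_force: 25.4
```

Gripped: the opening reads 12.8 mm, and the reading runs about 2 mm low, so it fits the 14 mm handle. Now I pull along the probe's axis.

Call:
servo_tool --rows '[{"offset": [0.042, 0, -0.108], "yaw": 0, "claw": 0.95}, {"offset": [0.085, 0, -0.217], "yaw": 0, "claw": 0.95}, {"offset": [0.127, 0, -0.325], "yaw": 0, "claw": 0.95}, {"offset": [0.172, 0, -0.44], "yaw": 0, "claw": 0.95}, {"offset": [0.172, 0, -0.44], "yaw": 0, "claw": 0.95}, {"offset": [0.172, 0, -0.8], "yaw": 0, "claw": 0.95}, {"offset": [0.172, 0, -0.8], "yaw": 0, "claw": 0.95}, {"offset": [0.172, 0, -0.8], "yaw": 0, "claw": 0.95}]'

```text
time: 31.22
ee_pos: [0.502, -0.2763, 0.1482]
tcp_rot: [179.7, 0.4, -177.9]
wrist_force: [-0.2, 0.5, -1.2]
opening: 0.0131
grasp_force: 25.0
```

```bash
python3 - <<'E'
from h import *
o=get_obs();print(o["ee_pos"].round(4),o["tcp_rot"].round(2))
p,d=camera("side");np.savez("s3.npz",p=p,d=d)
cv2.imwrite("pics/s3.png",cv2.resize(p[100:240,370:530,::-1],None,fx=4,fy=4,interpolation=cv2.INTER_CUBIC))
E
```

```text
[ 0.502  -0.2763  0.1482] [ 179.71    0.36 -177.92]
```

View pics/s3.png

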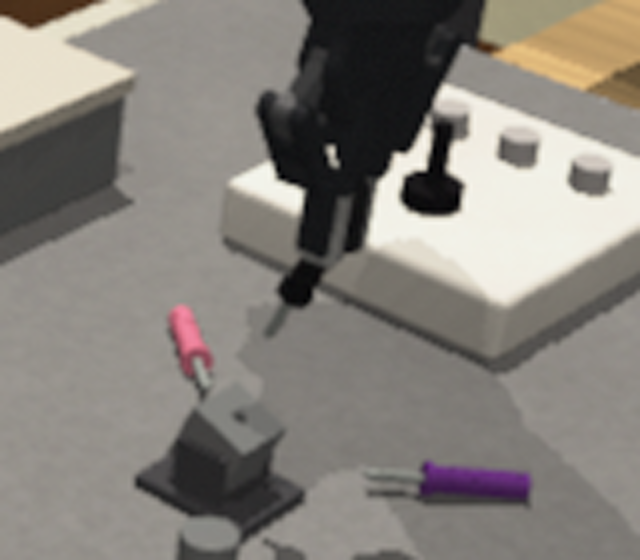

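The probe is out, with its pin tip at about side pixel (437,184), still tilted. The plan is to put the tilted tip in the terminal's chamfer, then swing the grip over it to bring the probe upright.

Call:
servo_tool --rows '[{"offset": [-0.17, 0.45, 0], "yaw": 0, "claw": 0.95}, {"offset": [-0.347, 0.891, 0], "yaw": 0, "claw": 0.95}]'

```text
time: 31.52
ee_pos: [0.5332, -0.1852, 0.1483]
tcp_rot: [179.7, 0.3, -178.0]
wrist_force: [0.6, 0.2, 0.5]
opening: 0.0125
grasp_force: 25.0
```

Call:
servo_tool --rows '[{"offset": [-0.17, 0.45, 0], "yaw": 0, "claw": 0.95}, {"offset": [-0.347, 0.891, 0], "yaw": 0, "claw": 0.95}]'

```text
time: 31.78
ee_pos: [0.5648, -0.0942, 0.1491]
tcp_rot: [179.7, 0.3, -177.9]
wrist_force: [0.1, -0.6, -0.2]
opening: 0.0133
grasp_force: 25.0
```

Call:
servo_tool --rows '[{"offset": [-0.17, 0.45, 0], "yaw": 0, "claw": 0.95}, {"offset": [-0.347, 0.891, 0], "yaw": 0, "claw": 0.95}, {"offset": [-0.347, 0.891, 0], "yaw": 0, "claw": 0.95}, {"offset": [-0.347, 0.891, 0.2], "yaw": 0, "claw": 0.95}, {"offset": [-0.347, 0.891, 0.2], "yaw": 0, "claw": 0.95}, {"offset": [-0.347, 0.891, 0.2], "yaw": 0, "claw": 0.95}]'

```text
time: 32.52
ee_pos: [0.5963, -0.0059, 0.1311]
tcp_rot: [179.7, 0.4, -178.0]
wrist_force: [0.7, 0.2, -0.6]
opening: 0.0132
grasp_force: 25.0
```

```bash
python3 - <<'E'
from h import *
T=get_obs()["ee_pos"];print(T.round(4))
print("earlier tip proj",proj("side",[.5286,-.275,.0998]).round(1),"seen 437,183.8")
tip=T+[.0266,.0010,-.0484];print("tip pred",tip.round(4),proj("side",tip).round(1),proj("top",tip).round(1))
for n in("side","top"):print("terminal",n,proj(n,[.6229,-.0045,.056]).round(1))
q=np.load("top0.npz")["p"].max(2);print(q[220:231,326:340]); s=np.load("side0.npz")["p"].max(2);w=proj("side",[.6229,-.0045,.056]).astype(int);print(w);print(s[w[1]-6:w[1]+7,w[0]-8:w[0]+9])
p,d=camera("side");u,v=map(int,proj("side",tip));cv2.imwrite("pics/s4.png",cv2.resize(p[v-60:v+60,u-70:u+70,::-1],None,fx=5,fy=5,interpolation=cv2.INTER_CUBIC));print(u,v)
E
```

```text
[ 0.5963 -0.0059  0.1311]
earlier tip proj [435.5 184.4] seen 437,183.8
tip pred [ 0.6229 -0.0049  0.0827] [301.5 222.7] [332.9 224.1]
terminal side [301.3 234.6]
terminal top [332.7 225.5]
[[139 139 146 144 141 143 143 141 138 148 171 189 190 189]
 [144 141 141 141 143 145 144 145 143 140 144 175 192 189]
 [147 142 142 142 137 132 131 132 140 143 138 161 190 192]
 [139 143 143 145 132  91  70  75 114 142 142 145 174 194]
 [115 145 144 143 120  65  31  40  86 130 145 137 164 190]
 [ 99 140 143 142 116  65  37  45  83 128 144 139 147 172]
 [ 80 109 141 144 129  96  76  80 109 139 144 141 137 152]
 [108  96 125 148 143 132 121 124 138 145 143 141 146 142]
 [122 106 105 137 146 145 147 145 144 143 145 141 130  97]
 [122 107  79 113 147 141 144 143 146 148 144 107  63  51]
 [123 124  90  91 141 146 144 149 141 130 104  49  28 113]]
[301 234]
[[149 149 152 152 153 151 150 149 149 148 148 149 149 148 149 150 150]
 [142 143 143 145 147 147 146 146 146 146 147 147 148 148 150 151 152]
 [132 135 138 139 139 140 140 140 143 144 145 147 148 149 150 151 151]
 [122 132 139 139 138 138 137 138 139 139 140 141 143 144 144 145 147]
 [113 133 138 139 138 138 136 132 131 131 131 137 139 138 139 140 141]
 [118 137 138 138 139 136 125 116 119 119 123 131 138 138 139 138 129]
 [131 138 138 138 138 133 114  94  92  94 107 127 137 138 139 139 115]
 [138 138 138 139 138 135 121  94  79  85 111 132 137 139 138 130  95]
 [119 125 129 134 138 138 134 123 117 121 131 138 138 138 134 109  68]
 [ 84  93  98 103 110 114 122 130 134 138 138 138 138 138 121  82  55]
 [ 71  70  69  68  71  79  90  99 104 112 114 119 125 129 105  60  55]
 [ 71  71  72  70  70  72  71  72  72  74  78  83  92  97  79  54  55]
 [ 71  71  71  70  71  72  72  72  72  70  69  71  69  68  59  54  55]]
301 222
```

View pics/s4.png

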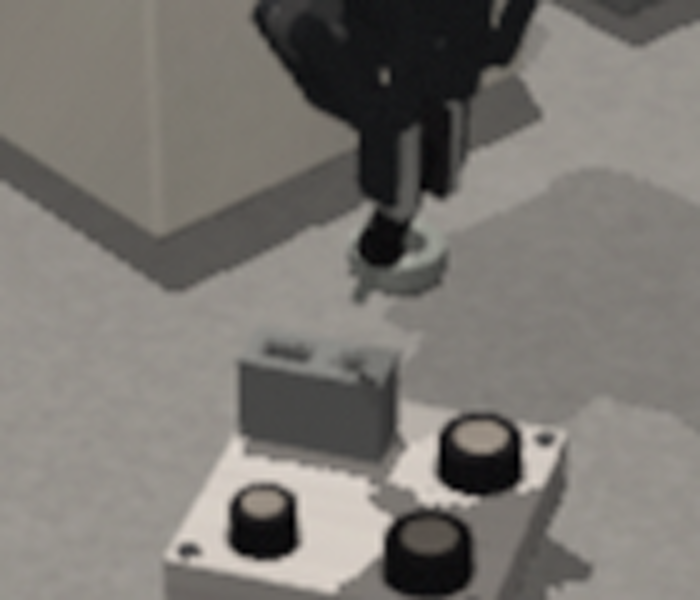

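```bash
python3 - <<'E'
from h import *
T=get_obs()["ee_pos"];tip=T+[.0266,.0010,-.0484];a=np.array([-.3638,-.0124,.9314])
for s in(0,5,15,30,34,45):print(s,proj("side",tip+a*s/1e3).round(1),proj("top",tip+a*s/1e3).round(1))
p,d=camera("side");g=p.max(2);print(g[206:226,292:316])
E
```

```text
0 [301.4 222.5] [332.9 223.9]
5 [302.1 220.8] [332.9 224.5]
15 [303.5 217.3] [333.  225.7]
30 [305.7 212.1] [333.  227.5]
34 [306.3 210.7] [333. 228.]
45 [307.9 206.7] [333.  229.4]
[[ 88  89  88  88 107 125 137 150 149 150 153 142  97  28  13  15  14  14
   22  21  57 131 165 156]
 [109 126 126 127 140 151 151 152 152 154 142 102  52  16  17  14  13  13
   15  13  58 120 152 153]
 [138 150 150 149 151 151 151 153 155 152 116  38  15  16  16  14  16  16
   13  20  55  91 114 133]
 [149 150 149 149 148 151 153 155 156 139  89  19  16  15  14  14  16  16
   15  32  68  84  78  97]
 [150 149 149 149 147 151 152 152 149 126  73  19  16  13  14  13  13  14
   13  38  72  86  77  84]
 [151 151 150 149 150 152 151 151 142 118  72  16  17  12  13  12  15  14
   12  43  74  82  77  95]
 [151 151 151 152 153 151 150 150 131 115  96  32  17  17  13  13  13  11
   11  47  98 113 110 132]
 [152 150 150 148 151 150 148 148 122  99 109  76  21  16  14  15  14  13
   48 106 147 148 142 150]
 [152 151 151 150 150 152 151 151 131  91  95  89  53  38  20  13  12  47
  111 158 168 157 145 135]
 [151 152
[... 402 characters left out ...]
51 151 152 153 153 153 152 152 127  88  80  77  81  88  87  87  87
   88  87  82  76  75  72]
 [152 151 151 152 154 152 150 150 147 120  80  79  92 117 127 110  85  86
   82  75  73  69  67  88]
 [150 150 149 150 151 150 148 147 138 106  79  81 115 146 151 141 127 126
  117 106 106 104 104 118]
 [150 150 147 148 149 151 150 149 142 123 111 119 142 153 152 152 149 143
  134 129 129 129 129 130]
 [149 148 147 148 151 153 153 151 150 146 143 148 154 155 153 150 142 133
  127 128 131 133 132 131]
 [149 148 148 148 152 154 153 151 152 151 152 152 153 153 153 147 134 127
  128 127 129 131 131 131]
 [150 148 147 150 154 156 155 154 154 154 153 153 153 154 154 149 137 128
  129 129 128 129 130 129]]
```

Call:
servo_tool --rows '[{"offset": [-0.008, 0.007, 0.12], "yaw": 0, "claw": 0.95}, {"offset": [-0.008, 0.007, 0.22], "yaw": 0, "claw": 0.95}, {"offset": [-0.008, 0.007, 0.26], "yaw": 0, "claw": 0.95}, {"offset": [-0.008, 0.007, 0.26], "yaw": 0, "claw": 0.95}]'

```text
time: 33.12
ee_pos: [0.5972, -0.0045, 0.1045]
tcp_rot: [179.7, 0.3, -177.9]
wrist_force: [-0.1, 0.3, -1.0]
opening: 0.0128
grasp_force: 25.0
```

Call:
servo_tool --rows '[{"offset": [0, 0, 0.01], "yaw": 0, "claw": 0.95}, {"offset": [0, 0, 0.02], "yaw": 0, "claw": 0.95}, {"offset": [0, 0, 0.025], "yaw": 0, "claw": 0.95}, {"offset": [0, 0, 0.025], "yaw": 0, "claw": 0.95}]'

```text
time: 33.62
ee_pos: [0.5975, -0.0045, 0.1025]
tcp_rot: [179.7, 0.4, -177.9]
wrist_force: [0.2, 0.3, -1.1]
opening: 0.0129
grasp_force: 25.0
```

Call:
servo_tool --rows '[{"offset": [0, 0, 0.01], "yaw": 0, "claw": 0.95}, {"offset": [0, 0, 0.02], "yaw": 0, "claw": 0.95}, {"offset": [0, 0, 0.02], "yaw": 0, "claw": 0.95}]'

```text
time: 34.0
ee_pos: [0.5976, -0.0045, 0.1004]
tcp_rot: [179.7, 0.4, -177.9]
wrist_force: [0.6, -0.9, -0.5]
opening: 0.0129
grasp_force: 24.9
```

Call:
servo_tool --rows '[{"offset": [0, 0, 0.01], "yaw": 0, "claw": 0.95}, {"offset": [0, 0, 0.02], "yaw": 0, "claw": 0.95}, {"offset": [0, 0, 0.02], "yaw": 0, "claw": 0.95}]'

```text
time: 34.38
ee_pos: [0.5977, -0.0045, 0.0985]
tcp_rot: [179.7, 0.4, -177.9]
wrist_force: [1.4, -1.8, 0.5]
opening: 0.0131
grasp_force: 24.9
```

```bash
python3 - <<'E'
from h import *
print(get_obs()["ee_pos"].round(4))
p,d=camera("side");cv2.imwrite("pics/s5.png",cv2.resize(p[185:265,250:350,::-1],None,fx=7,fy=7,interpolation=cv2.INTER_CUBIC))
E
```

```text
[ 0.5977 -0.0045  0.0985]
```

View pics/s5.png

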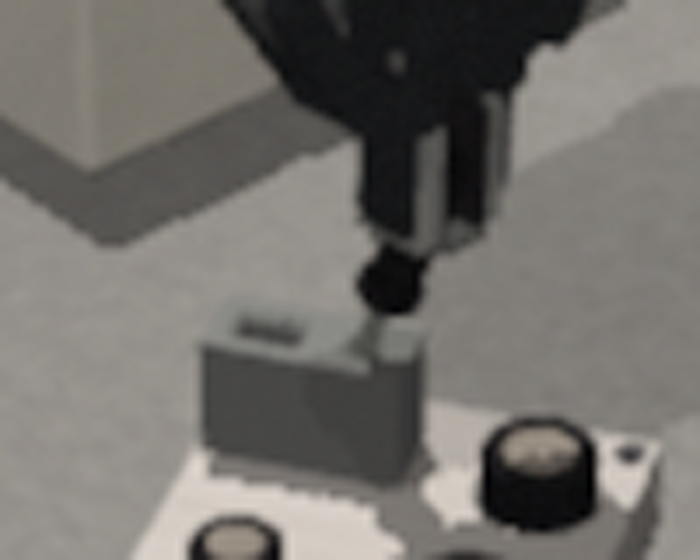

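Call:
servo_tool --rows '[{"offset": [-0.035, 0, -0.01], "yaw": 0, "claw": 0.95}, {"offset": [-0.07, 0, -0.02], "yaw": 0, "claw": 0.95}, {"offset": [-0.1, 0, -0.026], "yaw": 0, "claw": 0.95}, {"offset": [-0.13, 0, -0.03], "yaw": 0, "claw": 0.95}, {"offset": [-0.13, 0, -0.03], "yaw": 0, "claw": 0.95}]'

```text
time: 35.05
ee_pos: [0.6107, -0.0039, 0.1015]
tcp_rot: [179.7, 0.4, -177.9]
wrist_force: [-3.0, -0.0, 0.4]
opening: 0.0128
grasp_force: 25.0
```

Call:
servo_tool --rows '[{"offset": [-0.035, 0, -0.003], "yaw": 0, "claw": 0.95}, {"offset": [-0.07, 0, -0.006], "yaw": 0, "claw": 0.95}, {"offset": [-0.1, 0, -0.008], "yaw": 0, "claw": 0.95}, {"offset": [-0.13, 0, -0.008], "yaw": 0, "claw": 0.95}, {"offset": [-0.13, 0, -0.008], "yaw": 0, "claw": 0.95}]'

```text
time: 35.67
ee_pos: [0.6238, -0.0035, 0.1024]
tcp_rot: [179.7, 0.4, -177.9]
wrist_force: [-1.7, -0.8, 0.9]
opening: 0.0131
grasp_force: 25.3
```

```bash
python3 - <<'E'
from h import *
o=get_obs();print(o["ee_pos"].round(4),o["torque"].round(3),o["wrist_force"].round(1))
p,d=camera("side");cv2.imwrite("pics/s6.png",cv2.resize(p[185:265,250:350,::-1],None,fx=7,fy=7,interpolation=cv2.INTER_CUBIC))
E
```

```text
[ 0.6238 -0.0035  0.1024] [-0.178  0.529 -0.01 ] [-1.7 -0.8  0.9]
```

View pics/s6.png

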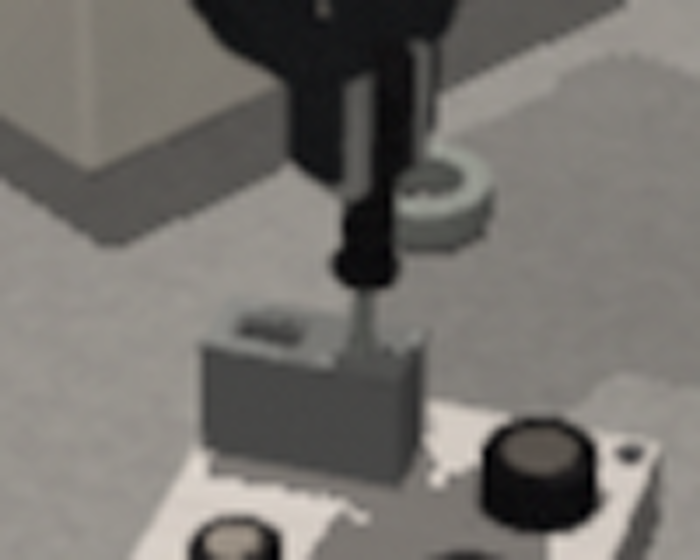

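The probe is upright, with its pin entering the round opening at crop (362,345). Now pushing it home.

Call:
servo_tool --rows '[{"offset": [0, 0, 0.02], "yaw": 0, "claw": 0.95}, {"offset": [0, 0, 0.04], "yaw": 0, "claw": 0.95}, {"offset": [0, 0, 0.06], "yaw": 0, "claw": 0.95}, {"offset": [0, 0, 0.06], "yaw": 0, "claw": 0.95}]'

```text
time: 36.22
ee_pos: [0.6234, -0.0035, 0.0962]
tcp_rot: [179.7, 0.4, -177.9]
wrist_force: [-2.4, -0.4, -1.9]
opening: 0.0129
grasp_force: 25.2
```

Call:
servo_tool --rows '[{"offset": [0.003, 0, 0.03], "yaw": 0, "claw": 0.95}, {"offset": [0.005, 0, 0.06], "yaw": 0, "claw": 0.95}, {"offset": [0.005, 0, 0.09], "yaw": 0, "claw": 0.95}, {"offset": [0.005, 0, 0.12], "yaw": 0, "claw": 0.95}, {"offset": [0.005, 0, 0.12], "yaw": 0, "claw": 0.95}]'

```text
time: 36.85
ee_pos: [0.623, -0.0035, 0.0841]
tcp_rot: [179.7, 0.4, -177.9]
wrist_force: [-1.2, -0.9, -1.5]
opening: 0.0128
grasp_force: 25.2
```

Going freely, with an estimated 4 to 5 mm left.

Call:
servo_tool --rows '[{"offset": [0.001, 0, 0.02], "yaw": 0, "claw": 0.95}, {"offset": [0.001, 0, 0.035], "yaw": 0, "claw": 0.95}, {"offset": [0.001, 0, 0.045], "yaw": 0, "claw": 0.95}, {"offset": [0.001, 0, 0.045], "yaw": 0, "claw": 0.95}]'

```text
time: 37.35
ee_pos: [0.6232, -0.0035, 0.0802]
tcp_rot: [179.7, 0.4, -177.9]
wrist_force: [-0.1, -0.9, 2.2]
opening: 0.0129
grasp_force: 25.5
```

Call:
servo_tool --rows '[{"offset": [0, 0, 0.01], "yaw": 0, "claw": 0.95}, {"offset": [0, 0, 0.015], "yaw": 0, "claw": 0.95}, {"offset": [0, 0, 0.015], "yaw": 0, "claw": 0.95}]'

```text
time: 37.72
ee_pos: [0.6233, -0.0034, 0.0787]
tcp_rot: [179.7, 0.4, -177.9]
wrist_force: [0.7, -1.0, 3.7]
opening: 0.0131
grasp_force: 25.7
```

Call:
servo_tool --rows '[{"offset": [0, 0, 0.01], "yaw": 0, "claw": 0.95}, {"offset": [0, 0, 0.02], "yaw": 0, "claw": 0.95}, {"offset": [0, 0, 0.02], "yaw": 0, "claw": 0.95}]'

```text
time: 38.1
ee_pos: [0.6237, -0.0034, 0.0782]
tcp_rot: [179.7, 0.5, -177.9]
wrist_force: [-1.3, -1.1, 12.7]
opening: 0.013
grasp_force: 26.6
```

```bash
python3 - <<'E'
from h import *
o=get_obs();print(o["ee_pos"].round(4),o["wrist_force"].round(1))
p,d=camera("side");g=p.max(2);
for z in(.056,.060):print(z,proj("side",[.6231,-.004,z]).round(1))
print(g[222:242,292:314])
E
```

```text
[ 0.6237 -0.0034  0.0782] [-1.3 -1.1 12.7]
0.056 [301.1 234.7]
0.06 [301.1 232.9]
[[151 143 123  95  66  47  59  83  92  90  69  26  14  14  84 124 129 128
  129 130 131 129]
 [149 148 143 129 110  90  84  90  90  80  54  20  15  14  92 129 127 127
  127 128 131 133]
 [149 148 148 139 128 124 106  82  68  48  25  15  14  12  82 123 129 127
  128 127 129 131]
 [150 149 147 146 139 135 113  64  29  15  15  13  13  10  84 126 130 129
  129 129 128 130]
 [152 151 150 151 148 137 107  45  15  16  16  17  14  25  94 132 132 129
  130 129 129 130]
 [151 152 152 152 152 148 109  24  14  15  16  15  14  22  92 131 130 130
  130 129 127 129]
 [146 148 148 151 154 154 115  16  12  13  13  14  15  13  89 128 129 130
  130 127 126 128]
 [131 132 132 134 139 141 107  29  13  14  12  15  14  24  92 130 131 131
  129 127 127 129]
 [110 113 118 120 122 118  87  27  14  16  14  16  15  42  99 130 130 130
  130 130 130 130]
 [ 99 104 114 120 120 102  57  11  15  11  15  16  16  35  79 114 125 127
  125 127 132 132]
 [ 84  99 116 119 114  83  29  14  16  14  14  14  14  12  37  78 114 132
  121 119 132 132]
 [ 79 104 118 119 109  71  18  13  15  14  16  15  14  14  26  57  94 112
  106 118 132 129]
 [100 115 119 120 115  81  17  18  16  14  15  16  14  14  32  64  81  72
   89 121 128 127]
 [116 120 120 120 120  92  24  16  16  17  15  17  17  19  50  75  78  67
   87 120 128 128]
 [101 103 110 114 106  94  83  53  19  15  13  18  30  50  72  79  71  59
   86 120 129 128]
 [ 72  76  84  87  78  82  92  74  60  60  60  61  65  75  81  76  63  55
   86 119 127 127]
 [ 65  66  65  65  66  69  73  73  75  75  77  77  77  79  79  69  56  54
   87 121 129 128]
 [ 65  65  65  66  65  68  72  72  71  72  70  70  73  72  72  63  56  55
   87 123 132 131]
 [ 65  66  65  67  69  70  72  72  72  72  71  72  70  70  67  59  55  55
   88 124 134 132]
 [ 66  65  66  69  71  72  72  72  72  72  71  72  72  71  68  60  56  55
   92 127 134 133]]
```

Call:
servo_tool --rows '[{"offset": [0, 0, -0.01], "yaw": 0, "claw": 0.6}, {"offset": [0, 0, -0.01], "yaw": 0, "claw": 0.6}, {"offset": [0, 0, -0.01], "yaw": 0, "claw": 0.6}, {"offset": [0, 0, -0.01], "yaw": 0, "claw": 0.6}, {"offset": [0, 0, -0.4], "yaw": 0, "claw": 0.6}, {"offset": [0, 0, -0.8], "yaw": 0, "claw": 0.6}, {"offset": [0, 0, -1.0], "yaw": 0, "claw": 0.6}]'

```text
time: 39.02
ee_pos: [0.623, -0.0039, 0.1789]
tcp_rot: [179.7, 0.5, -177.9]
wrist_force: [-0.1, -0.1, -1.1]
opening: 0.0342
grasp_force: 0.0
```

Call:
servo_tool --rows '[{"offset": [0.4, -0.2, -0.3], "yaw": 0, "claw": 0.6}, {"offset": [0.9, -0.8, -0.3], "yaw": 0, "claw": 0.6}, {"offset": [0.9, -1, -0.3], "yaw": 0, "claw": 0.6}, {"offset": [0.9, -1, -0.3], "yaw": 0, "claw": 0.6}]'

```text
time: 39.52
ee_pos: [0.5352, -0.109, 0.2057]
tcp_rot: [179.7, 0.4, -178.1]
wrist_force: [0.8, 0.8, 0.4]
opening: 0.0344
grasp_force: 0.0
```

```bash
python3 - <<'E'
from h import *
im=[]
for n in("side","top"):
    p,d=camera(n);c=cloud(n,d)
    m=(abs(c[...,0]-.623)<.02)&(abs(c[...,1]+.004)<.02)&(c[...,2]>.07)&(c[...,2]<.14)
    P=c[m];print(n,m.sum(),"handle top",np.sort(P[:,2])[-8:].round(4))
    for a,b in((.07,.08),(.08,.09),(.09,.1),(.1,.115)):
        k=P[(P[:,2]>=a)&(P[:,2]<b)]
        if len(k):print(a,len(k),k.mean(0).round(4))
    m=(abs(c[...,0]-.63)<.03)&(abs(c[...,1]-.0)<.03)&(c[...,2]>.05)&(c[...,2]<.064);print("strip z",np.median(c[...,2][m]))
    a=p[190:290,240:370] if n=="side" else p[190:290,265:395]
    im.append(cv2.resize(a[:,:,::-1],None,fx=3,fy=3,interpolation=cv2.INTER_CUBIC))
cv2.imwrite("pics/fin.png",np.hstack(im))
E
```

```text
side 164 handle top [0.113  0.1131 0.1132 0.1133 0.1133 0.1133 0.1134 0.1143]
0.07 34 [ 0.6181 -0.0017  0.0749]
0.08 32 [ 0.6184 -0.0014  0.0849]
0.09 36 [ 0.6185 -0.0013  0.095 ]
0.1 62 [ 0.6196 -0.0029  0.1082]
strip z 0.057474375185828985
top 53 handle top [0.1129 0.1131 0.1131 0.1133 0.1134 0.1135 0.1138 0.1145]
0.07 4 [ 0.6194 -0.0046  0.0727]
0.08 5 [ 0.6181 -0.0035  0.0841]
0.09 4 [ 0.6182 -0.0067  0.0967]
0.1 40 [ 0.6234 -0.0049  0.1106]
strip z 0.056996147851735124
```

View pics/fin.png

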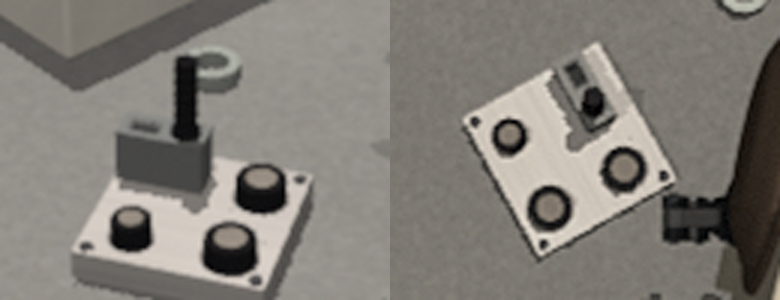

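```bash
python3 -c "
from workcell import *
print(job_done())"
```

```text
the job is handed in; nothing more can be done
None
```

I've handed the job in: in the final images both loose mounts sit home in their own bores, and the earthing probe stands upright with its collar down in the round terminal opening, released at about 39.5 s.

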